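# Charge the chair-glide feeder

## Robot

A 6-joint arm with a two-finger parallel gripper is mounted at the origin on the work surface. World frame = base frame: x ahead of the robot, y to its left, z up, the work surface at z = 0. Lengths are in mm, angles in rad, forces in N, time in s.
With the tool pointing down it reaches from about 350 to 875 mm from the base axis. Payload 4.2 kg.
Tool frame: the origin (TCP) lies at the very end of the fingers, on their centre line; the grasp point (between the pads) lies 19 mm behind it; z points along the fingers, y is the direction in which the jaws open and shut (so a half turn about z gives the same grasp; the last joint's range is limited). The gripper opens to 85 mm and grips with 20 to 120 N. Pads are 22 mm wide; open, the fingers measure 114 mm over their backs; the gripper's body (76 mm by 85 mm) begins 54 mm behind the grasp point. The pads swing forward as they close: fully open they stand 13 mm farther back than shut.
Start: joints at [1.524, 0.385, 0.008, 0, -1.194, -0.259], TCP at [188.128, 595.992, 200.212] pointing down, gripper open.
Joint ranges: [-3.14, 3.14], [-1.21, 2.06], [-1.07, 1.41], [-3.16, 2.05], [-2.99, -0.16], [-3.1, 3.1]. Speed limits (rad/s): [2.79, 2.79, 3.14, 3.14, 3.14, 3.14].

## Interface

Orientations are given as a unit quaternion [x, y, z, w].
In Python, from bench import arm, optics, job gives the robot as it stands.
- The arm moves only by the tool send_rows, never from a script. Its argument "steps" is a list that holds one entry, the list of rows, each a list of 5 numbers: the shift along the tool's x, y, z in cm, then the turn about the tool's z in rad, then the opening, from 0 (shut) to 1 (fully open). A call has 1 to 10 rows; each row shifts and turns the pose as measured when the row begins, along the tool's axes as they then stand; what a row does not reach is not made up. A row lasts 1/12 s, in which the tool goes at most 41.7 mm and 7.16 degrees, less where a joint would pass 70% of its speed; a pose out of reach is approached as far as the arm can. A call with a gripper value outside its range is refused whole. The fingers move at their own pace and stop on an object; the grip force is fixed at half the most. Time passes only in rows, so rows that do not move let the fingers close. It gives the time, the measured TCP pose, the force and the opening at its end, in the units of the state.
- arm.read_state(): the state, without advancing time (a new reading comes with each control period).
- optics.get_image(name): name is "scene" or "top" or "wrist"; returns (picture, depth): 420x560x3 uint8, blue, green, red; 420x560 float32, mm along the optical axis (not along the pixel's ray), 0 where there is no reading.
- optics.get_calibration(name): a dict with "K" (3x3 intrinsics, pixels), "rvec" (rotation vector, rad) and "tvec" (3), from world to camera coordinates, as OpenCV has them; the wrist camera has in their place "hand_eye" (4x4, takes a point from camera to tool coordinates, whose origin is the TCP and whose axes are the flange's). Camera axes: x right, y down, z forward; pixel columns grow to the right and rows downward; lengths in mm; the calibration is good to about 2 mm. A picture is of the moment at which its call begins: read the wrist's pose just before it. get_calibration takes no time and is no camera call.
- job.job_done(): hands the job in, once; it reports no verdict.
The state is a dict: "clock": time; "joints": joint angles; "joint_vel": joint speeds; "joint_efforts": joint torques, N m; "position": TCP position; "ee_rot": TCP orientation; "contact_force": force on the tool from outside, world axes, zero at the start; "wrist_torque": the same for the moment, N m; "gripper_width": finger opening in mm.
Only numpy, scipy, OpenCV 4.12 (cv2) and the standard library are available. Lean on these libraries where they do the work, as an engineer would, in place of code of your own. Each camera call takes 0.05 s, during which the arm holds its last target. There are 200 camera calls.

## Task

Charge the feeder with chair glides: put every loose black glide lying on the bench into the feeder's tray, then pull up the red selector knob, turn it anticlockwise to the green mark and let it drop into its detent, which frees the tray. Tip the tray up by its black handle until all the glides have slid in single file into the steel feed rail, lay the tray back down, and lock it again by pulling the knob, turning it back to the red mark and letting it drop home. Leave the wood offcut, screwdriver, glue bottle, tape roll and loose slat where they are.

Things in the scene. Friction and masses are not known exactly. Their poses are not given: they have to be found in the camera images.
- glide1: chair glide: a black nylon disc 28 mm in diameter, 12 mm thick over all (its lowest 3 mm a grey felt foot 25 mm across), a small steel dot on top, 25 g, lying flat on the bench; there are 3 to 5 of them (absent ones read None). Origin: centre of its underside, z up. It slides down the tray and rail at slopes over some 12 degrees.
- glide2: chair glide: a black nylon disc 28 mm in diameter, 12 mm thick over all (its lowest 3 mm a grey felt foot 25 mm across), a small steel dot on top, 25 g, lying flat on the bench; there are 3 to 5 of them (absent ones read None). Origin: centre of its underside, z up. It slides down the tray and rail at slopes over some 12 degrees.
- glide3: chair glide: a black nylon disc 28 mm in diameter, 12 mm thick over all (its lowest 3 mm a grey felt foot 25 mm across), a small steel dot on top, 25 g, lying flat on the bench; there are 3 to 5 of them (absent ones read None). Origin: centre of its underside, z up. It slides down the tray and rail at slopes over some 12 degrees.
- glide4: chair glide: a black nylon disc 28 mm in diameter, 12 mm thick over all (its lowest 3 mm a grey felt foot 25 mm across), a small steel dot on top, 25 g, lying flat on the bench; there are 3 to 5 of them (absent ones read None). Origin: centre of its underside, z up. It slides down the tray and rail at slopes over some 12 degrees.
- glide5: chair glide: a black nylon disc 28 mm in diameter, 12 mm thick over all (its lowest 3 mm a grey felt foot 25 mm across), a small steel dot on top, 25 g, lying flat on the bench; there are 3 to 5 of them (absent ones read None). Origin: centre of its underside, z up. It slides down the tray and rail at slopes over some 12 degrees.
- feeder: green feeder machine, fixed to the bench; place and yaw differ each start. Origin on the bench top below the middle of the tray's hinge line; +y is the feed direction, z up. The tray (over a solid box 72 mm high) is on the -y side, the rail on the +y side. Selector console: 70 x 110 mm, top 80 mm above the bench, on the tray's -x side; the knob's vertical axis is at x -100, y -170 mm.
- tray_hinge (a point): middle of the tray's hinge line, 85 mm above the bench; carried by the tray, with its axes: x along the hinge, -y towards the handle, z up from the tray floor (z 0). Inside, the tray spans x -40 to 6, y -277 to 0 mm, walls 16 mm high. From y -37 to 0 a slanting guide rail narrows it from the +x wall to the mouth, open from x -40 to -7 mm; glides cannot lie side by side.
- tray (a joint): tilt of the tray about its hinge line in rad: 0 lying flat, grows as the handle end is lifted, up to 0.8. The tray weighs 0.45 kg and falls back by its own weight when let go. While the selector's yellow tongue lies over the yellow tab on the tray's side it is held down (it gives 0.1 to 0.15 rad when forced).
- tray_handle (a point): middle of the tray's handle, a round black bar 12 mm thick and 70 mm long, parallel to the hinge; 317 mm from the hinge line along the tray's -y, at x -17 mm, and 24 mm above its floor (109 mm above the bench when flat), with a free gap of 31 mm between bar and tray end wall. The bar may turn in the grip as the tray tilts. Axes as the tray's.
- selector (a joint): angle of the selector knob, rad: 0 = locked (yellow tongue over the tray's tab, steel nose opposite the tongue at the red mark), grows anticlockwise seen from above; 1.2 = free (nose at the green mark). Stops at -0.2 and 1.4. Detent gaps at 0 and 1.2 only, each with about 0.05 rad of play; it turns only while pulled up at least 10 mm.
- selector_pull (a joint): how far the selector knob is pulled up, m: 0 fully dropped in a detent, about 0.010 resting on top of the blocks between detents, 0.018 the most. A spring pulls it down, about 3 N at rest and 6.5 N fully up.
- selector_grip (a point): point to grip on the red selector knob: on its axis, 124 mm above the bench when dropped. The grip is an upright bar 14 mm thick, 46 mm long (along this point's x axis, which points along the yellow tongue) and 30 mm high, its top 11 mm above this point. The point turns and rises with the knob.
- rail: steel feed rail: a straight grooved channel 33 mm wide inside and 158 mm long with lips over its edges and a yellow end stop, fixed to the feeder, sloping down 0.38 rad away from the tray. Origin: on its floor at the upper end, mid width, just beyond the tray's mouth; +y runs down the groove to the stop, z is square to its floor. Five glides in a row take 140 mm of it.
- offcut: bystander: pale wood offcut 60 x 35 x 30 mm, leave where it is. Origin: centre of its underside.
- screwdriver: bystander: screwdriver lying on the bench, leave where it is. Origin at its underside.
- tape: bystander: roll of yellow tape, 90 mm across, 48 mm high, lying flat. Origin: centre of its underside.
- slat: bystander: wooden chair slat 50 x 320 x 18 mm lying beyond the feeder. Origin: centre of its underside.
- glue: bystander: white glue bottle 52 mm across, 140 mm high, standing, leave where it is. Origin: centre of its underside.

How it is judged (in metres and radians):
On the way, in this order (a step that is already met when the one before it is completed fails the run):
1. every glide is in the tray (or already through it in the rail) while the selector is locked (((x of glide1 in the frame of tray_hinge between -0.042 and 0.008 m and y of glide1 in the frame of tray_hinge between -0.28 and 0.005 m and z of glide1 in the frame of tray_hinge between -0.005 and 0.022 m) or (x of glide1 in the frame of rail between -0.01 and 0.01 m and y of glide1 in the frame of rail between 0.008 and 0.158 m and z of glide1 in the frame of rail between -0.005 and 0.008 m)) and ((x of glide2 in the frame of tray_hinge between -0.042 and 0.008 m and y of glide2 in the frame of tray_hinge between -0.28 and 0.005 m and z of glide2 in the frame of tray_hinge between -0.005 and 0.022 m) or (x of glide2 in the frame of rail between -0.01 and 0.01 m and y of glide2 in the frame of rail between 0.008 and 0.158 m and z of glide2 in the frame of rail between -0.005 and 0.008 m)) and ((x of glide3 in the frame of tray_hinge between -0.042 and 0.008 m and y of glide3 in the frame of tray_hinge between -0.28 and 0.005 m and z of glide3 in the frame of tray_hinge between -0.005 and 0.022 m) or (x of glide3 in the frame of rail between -0.01 and 0.01 m and y of glide3 in the frame of rail between 0.008 and 0.158 m and z of glide3 in the frame of rail between -0.005 and 0.008 m)) and ((x of glide4 in the frame of tray_hinge between -0.042 and 0.008 m and y of glide4 in the frame of tray_hinge between -0.28 and 0.005 m and z of glide4 in the frame of tray_hinge between -0.005 and 0.022 m) or (x of glide4 in the frame of rail between -0.01 and 0.01 m and y of glide4 in the frame of rail between 0.008 and 0.158 m and z of glide4 in the frame of rail between -0.005 and 0.008 m)) and ((x of glide5 in the frame of tray_hinge between -0.042 and 0.008 m and y of glide5 in the frame of tray_hinge between -0.28 and 0.005 m and z of glide5 in the frame of tray_hinge between -0.005 and 0.022 m) or (x of glide5 in the frame of rail between -0.01 and 0.01 m and y of glide5 in the frame of rail between 0.008 and 0.158 m and z of glide5 in the frame of rail between -0.005 and 0.008 m)) and value of joint selector between -0.1 and 0.1 rad and value of joint selector_pull below 0.003 m), for 0.2 s.
2. the selector is turned to the green mark and dropped home in its detent, with the tray down (value of joint selector between 1.1 and 1.3 rad and value of joint selector_pull below 0.003 m and value of joint tray below 0.05 rad), for 0.2 s.
3. the tray is tipped up by more than 0.3 rad (value of joint tray above 0.3 rad), for 0.1 s.
At the end, for the whole second after the job is handed in: every glide present lies flat and at rest in the feed rail (its centre within 10 mm of the rail's middle line and between its ends, underside within 8 mm of its floor), the tray is down (under 0.03 rad), and the selector is back at the red mark (within 0.1 rad) and dropped home (under 3 mm up) (x of glide1 in the frame of rail between -0.01 and 0.01 m and y of glide1 in the frame of rail between 0.008 and 0.158 m and z of glide1 in the frame of rail between -0.005 and 0.008 m and x of glide2 in the frame of rail between -0.01 and 0.01 m and y of glide2 in the frame of rail between 0.008 and 0.158 m and z of glide2 in the frame of rail between -0.005 and 0.008 m and x of glide3 in the frame of rail between -0.01 and 0.01 m and y of glide3 in the frame of rail between 0.008 and 0.158 m and z of glide3 in the frame of rail between -0.005 and 0.008 m and x of glide4 in the frame of rail between -0.01 and 0.01 m and y of glide4 in the frame of rail between 0.008 and 0.158 m and z of glide4 in the frame of rail between -0.005 and 0.008 m and x of glide5 in the frame of rail between -0.01 and 0.01 m and y of glide5 in the frame of rail between 0.008 and 0.158 m and z of glide5 in the frame of rail between -0.005 and 0.008 m and linear speed of each of glide1, glide2, glide3, glide4, glide5 below 0.02 m/s and value of joint selector between -0.1 and 0.1 rad and value of joint selector_pull below 0.003 m and value of joint tray below 0.03 rad); the robot touches nothing.
It fails at once if a bystander (wood offcut, screwdriver, glue bottle, tape roll, wooden slat) is moved more than 3 cm (distance of any of offcut, screwdriver, glue, tape, slat from where it was at the start of the episode above 0.03 m).
Of glide1, glide2, glide3, glide4, glide5 only 3 to 5 are there at a start; the rules pass over those that are not, and their reading is None.
At some moment in a run one of glide1, glide2, glide3, glide4, glide5 may be knocked a few centimetres aside while the robot is not near it.
Once in a run the grip may slacken for a moment while it holds something.
It also fails if it takes over 210 s, if anything falls off the work surface, if the arm or the gripper's body presses on something with over 40 N, if the wrist force passes 120 N, or if a joint passes its speed limit or range.

## Working session

There is one attempt and no reset: what is moved stays moved. The work goes in short steps, Python scripts to look and compute and a tool call to move; the robot and the scene stay as the last step left them, time stands still between calls to the robot, and variables do not carry over. Pictures are saved under pics/ and viewed, about 12 in all and at most 16, crops included, and the job is handed in when it is done.

Besides the shell and the picture viewer there is one more tool, called after "Request:" by a JSON object that holds its "op" and its "data", one argument or row to a line. send_rows: Moves the arm, as the interface text tells. Its arguments: {"type":"object","properties":{"steps":{"type":"array","items":{"type":"array","items":{"type":"array","items":{"type":"number"}}}}},"required":["steps"]}

```bash
mkdir -p pics; cat > h.py <<'E'
import numpy as np, cv2
from scipy.spatial.transform import Rotation as R
from bench import arm, optics, job
def cam(name, st=None):
    c=optics.get_calibration(name); K=np.array(c["K"],float)
    if "rvec" in c:
        Rm=cv2.Rodrigues(np.array(c["rvec"],float))[0]; t=np.array(c["tvec"],float).ravel()
        return K,Rm.T,-Rm.T@t   # cam->world rot, origin
    T=np.array(c["hand_eye"],float); Q=R.from_quat(st["ee_rot"]).as_matrix()
    return K,Q@T[:3,:3],Q@T[:3,3]+np.array(st["position"])
def ray(C,uv,z):
    K,Rw,o=C; d=Rw@np.linalg.solve(K,[uv[0],uv[1],1.]); return o+d*(z-o[2])/d[2]
def proj(C,p):
    K,Rw,o=C; q=K@(Rw.T@(np.array(p,float)-o)); return q[:2]/q[2]
def cloud(C,d):
    K,Rw,o=C; v,u=np.indices(d.shape); P=np.stack([u,v,np.ones_like(u)],-1)@np.linalg.inv(K).T*d[...,None]
    return P@Rw.T+o
E
python3 - <<'E'
from h import *
s=arm.read_state(); print(s)
for n in("scene","top","wrist"):
    im,d=optics.get_image(n); cv2.imwrite(f"pics/{n}0.png",im); np.save(f"{n}0.npy",d); C=cam(n,s); print(n,C[0].tolist(),C[1].round(3).tolist(),C[2])
E
```

```text
{'clock': 0.0, 'joints': array([ 1.52360445e+00,  3.85540136e-01,  6.63687302e-03, -4.76301556e-04,
       -1.19394278e+00, -2.58598207e-01]), 'joint_vel': array([-7.87706484e-04, -6.14962854e-04, -2.73154609e-05,  4.92713968e-05,
        8.99167466e-04, -7.73958408e-04]), 'joint_efforts': array([-6.51799928e-04, -3.92291486e+01,  1.88401580e+01,  4.18607309e+00,
       -4.63016637e-03,  3.71000963e-07]), 'position': array([187.9518225 , 595.41250328, 199.13921856]), 'ee_rot': array([ 9.88320376e-01, -1.52386794e-01, -1.11984324e-04,  1.04249395e-03]), 'contact_force': array([0.01996776, 1.21838844, 0.36694588]), 'wrist_torque': array([ 0.00760217,  0.01115718, -0.00802231]), 'gripper_width': 84.91081379859015}
scene [[404.46257614240716, 0.0, 285.4131148855059], [0.0, 404.46257614240716, 204.30951815899758], [0.0, 0.0, 1.0]] [[0.099, 0.748, -0.656], [0.995, -0.068, 0.073], [0.01, -0.66, -0.751]] [1404.31609735  -86.26606685 1056.29597404]
top [[513.9211747448255, 0.0, 280.71665581196044], [0.0, 513.9211747448255, 207.489140951217], [0.0, 0.0, 1.0]] [[-0.029, -0.983, 0.183], [-0.999, 0.032, 0.012], [-0.017, -0.182, -0.983]] [ 353.72797442  -10.93882161 1350.80736318]
wrist [[343.7124074144015, 0.0, 280.62591058510316], [0.0, 343.7124074144015, 209.43450377000073], [0.0, 0.0, 1.0]] [[-0.301, -0.901, -0.311], [-0.954, 0.286, 0.095], [0.003, 0.325, -0.946]] [269.20889012 569.89943917 373.17101235]
```

View pics/top0.png

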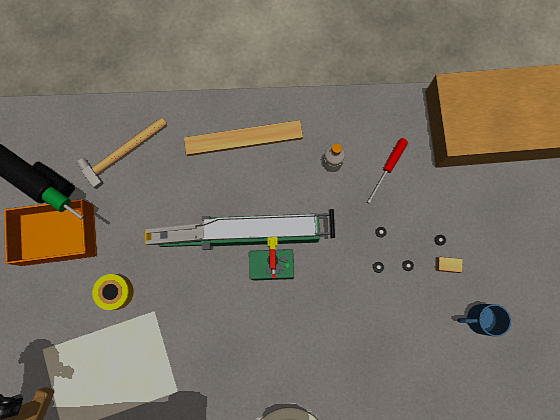

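View pics/scene0.png

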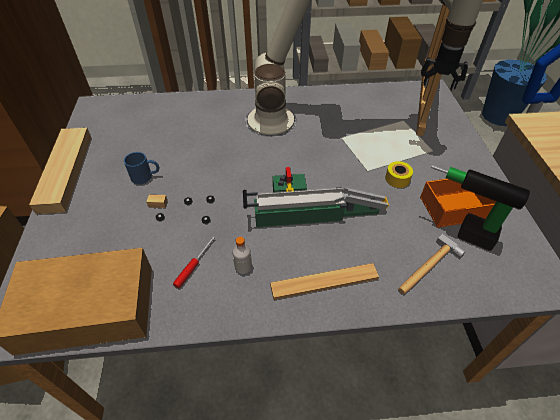

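The top view shows the feeder with its handle at (332,223), the knob at (272,258) and the rail end at (147,237). Four glides are visible, near (381,232), (440,240), (378,267) and (408,266). The scene view also shows four.

```bash
python3 - <<'E'
from h import *
im=cv2.imread("pics/top0.png"); d=np.load("top0.npy"); C=cam("top"); P=cloud(C,d)
hsv=cv2.cvtColor(im,cv2.COLOR_BGR2HSV)
dark=((im.max(2)<45)*255).astype(np.uint8)
n,l,s,c=cv2.connectedComponentsWithStats(dark)
for i in range(1,n):
    x,y,w,h,a=s[i]
    if 25<a<1500 and 80<y<360 and x>130: print("dark",s[i],c[i].round(1),ray(C,c[i],12).round(1),ray(C,c[i],109).round(1), np.median(P[l==i],0).round(0))
# glides by full circle
g=cv2.cvtColor(im,cv2.COLOR_BGR2GRAY)
for nm,m in (("red",(hsv[...,1]>150)&((hsv[...,0]<6)|(hsv[...,0]>174))),("yel",(hsv[...,1]>150)&(abs(hsv[...,0].astype(int)-27)<6)),("green",(hsv[...,1]>80)&(abs(hsv[...,0].astype(int)-70)<15)&(P[...,2]>70))):
    n,l,s,c=cv2.connectedComponentsWithStats(m.astype(np.uint8))
    for i in range(1,n):
        if s[i][4]>15 and 130<s[i][0]<360 and s[i][1]>190: print(nm,s[i],c[i].round(1),np.median(P[l==i],0).round(0),ray(C,c[i],np.median(P[l==i][:,2])).round(1))
# handle bar
m=(im.max(2)<60); m[:, :326]=0;m[:,338:]=0;m[:200]=0;m[245:]=0
v,u=np.nonzero(m); print("handle",u.min(),u.max(),v.min(),v.max(),ray(C,(u.mean(),v.mean()),112), ray(C,((u.min()+u.max())/2,v.min()),110),ray(C,((u.min()+u.max())/2,v.max()),110))
cv2.imwrite("pics/c1.png",cv2.resize(im[190:300,130:460],(0,0),fx=2.4,fy=2.4,interpolation=cv2.INTER_CUBIC))
E
```

```text
dark [326 209   9  29 118] [331.5 222.4] [ 558.6 -127.3   12. ] [ 543.8 -118.8  109. ] [ 544. -118.  114.]
dark [376 227  10  10  49] [380.8 230.8] [ 532.2 -255.1   12. ] [ 519.3 -237.5  109. ] [ 534. -256.   12.]
dark [435 235  11  10  71] [439.6 239.5] [ 504.7 -406.3   12. ] [ 493.8 -377.6  109. ] [ 505. -405.   12.]
dark [278 239  41   5 120] [298.1 241. ] [512.2 -37.8  12. ] [500.7 -35.9 109. ] [509. -37.  42.]
dark [210 241  57   6 162] [237.7 243.2] [511.4 120.5  12. ] [500. 111. 109.] [508. 115.  44.]
dark [403 260  10  11  59] [407.7 264.9] [ 441.4 -318.5   12. ] [ 435.  -296.2  109. ] [ 443. -320.   11.]
dark [373 262  11   9  45] [378.4 265.4] [ 442.3 -243.1   12. ] [ 435.9 -226.3  109. ] [ 444. -244.   11.]
dark [251 278  42   2  47] [271.2 278.4] [417.2  35.   12. ] [412.6  31.7 109. ] [415.  36.  53.]
dark [457 304  33  31 328] [475.3 317.7] [ 303.2 -479.2   12. ] [ 306.8 -445.3  109. ] [ 307. -465.   48.]
dark [489 306  21  29 378] [499.6 320.3] [ 295.  -539.5   12. ] [ 299.3 -501.2  109. ] [ 296. -527.   51.]
red [269 250   7  19 111] [272.3 259.2] [457.  27. 135.] [456.3  27.1 135. ]
yel [145 229   2  15  23] [145.3 236.2] [533. 356.  42.] [533.5 355.6  41.7]
yel [267 237  11  12 103] [272.1 241.8] [503.  28.  98.] [502.   27.7  98. ]
green [317 217   2  14  26] [317.5 223.1] [549. -87.  72.] [548.7 -86.9  72.4]
green [313 235   7   5  22] [316.3 237. ] [514. -83.  73.] [513.8 -82.4  72.6]
green [278 236  34   5  84] [295.2 238. ] [513. -30.  73.] [512.9 -29.7  72.8]
green [204 238  63   5 169] [236.2 240.3] [511. 119.  73.] [511.7 118.1  73.1]
green [274 249  20  30 391] [285.2 263.7] [448.  -4.  80.] [448.9  -2.7  80.4]
green [249 250  24  29 545] [258.9 264.4] [450.  62.  80.] [449.2  62.3  80.4]
handle 326 334 209 238 [ 540.38493546 -118.11129535  112.        ] [ 576.92999264 -116.69827992  110.        ] [ 505.50905838 -113.3573323   110.        ]
```

View pics/c1.png

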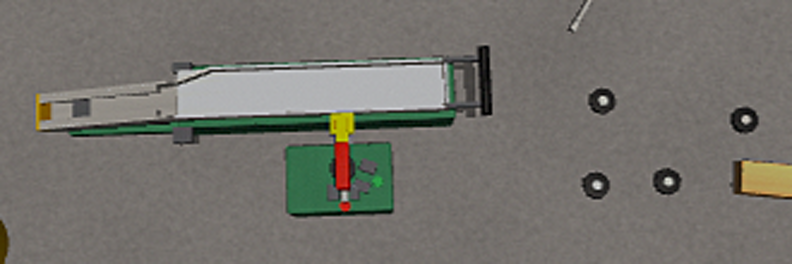

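Request:
{"op": "send_rows", "data": {
  "steps": [
    [[3, 0, 0, -0.102, 1], [3, 0, 0, -0.102, 1], [3, 1, 0, -0.102, 1], [2.4, 3.2, 0, 0, 1], [2.4, 3.2, 0, 0, 1], [2.4, 3.2, 0, 0, 1], [2.4, 3.2, 0, 0, 1], [2.4, 3.2, 0, 0, 1], [2.4, 3.2, 0, 0, 1], [2.4, 3.2, 0, 0, 1]]
  ]
}}

```text
clock: 0.98
position: [451.3, 342.3, 194.2]
ee_rot: [1.0, 0.015, -0.002, 0.004]
contact_force: [-0.5, 0.1, 0.5]
gripper_width: 85.7
```

Request:
{"op": "send_rows", "data": {
  "steps": [
    [[0, 4.1, 0, 0, 1], [0, 4.1, 0, 0, 1], [0, 4.1, 0, 0, 1], [0, 4.1, 0, 0, 1], [0, 4.1, 0, 0, 1], [0, 4.1, 0, 0, 1], [0, 4.1, 0, 0, 1], [0, 4.1, 0, 0, 1], [0, 4.1, 0, 0, 1], [0, 4.1, 0, 0, 1]]
  ]
}}

```text
clock: 1.82
position: [462.2, -74.0, 195.3]
ee_rot: [1.0, 0.015, -0.003, 0.005]
contact_force: [0.9, 0.4, -0.5]
gripper_width: 85.7
```

Request:
{"op": "send_rows", "data": {
  "steps": [
    [[0, 4, 0, 0.02, 0.6], [0, 4, 0, 0, 0.6], [0, 4, 0, 0, 0.6], [0, 4, 0, 0, 0.6], [0, 3, 0, 0, 0.6], [0, 0, 0, 0, 0.6]]
  ]
}}

```text
clock: 2.32
position: [461.4, -277.9, 196.3]
ee_rot: [1.0, 0.002, -0.003, 0.005]
contact_force: [-0.6, 0.3, -0.1]
gripper_width: 51.3
```

```bash
cat >> h.py <<'E'
def glides(tag,z=12,show=False):
    s=arm.read_state(); im,d=optics.get_image("wrist"); C=cam("wrist",s); cv2.imwrite(f"pics/{tag}.png",im)
    m=(im.max(2)<50).astype(np.uint8)*255
    cs,_=cv2.findContours(m,cv2.RETR_EXTERNAL,cv2.CHAIN_APPROX_NONE)
    Rt=R.from_quat(s["ee_rot"]).as_matrix()
    for c in cs:
        if cv2.contourArea(c)<120 or len(c)<8: continue
        (x,y),(a,b),_=cv2.fitEllipse(c); 
        p=ray(C,(x,y),z); e=[ray(C,q[0],z) for q in c]; w=np.ptp(e,axis=0)[:2]
        if w.max()<60: print("blob",np.round([x,y,a,b],1),"world",p.round(1),"size",w.round(0),"toolshift cm",(Rt.T@(p-s["position"])/10).round(2))
    return s,im,d,C
E
python3 - <<'E'
from h import *
s,im,d,C=glides("w1"); print(s["position"],s["ee_rot"],s["gripper_width"])
E
```

```text
blob [258.  105.2  24.6  26. ] world [ 531.9 -257.7   12. ] size [25. 24.] toolshift cm [ 7.17 -2.17 18.37]
[ 461.37744828 -277.90880401  196.32282654] [ 0.99998326  0.00150827 -0.00300819  0.00470598] 51.30039224496086
```

View pics/w1.png

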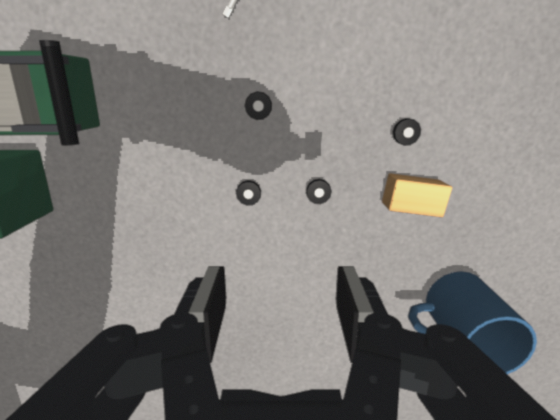

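The wrist view shows the same four glides at (258,105), (248,193), (318,191) and (407,131), with the offcut at (420,196). I'll pick the one at (248,193) first.

Request:
{"op": "send_rows", "data": {
  "steps": [
    [[-2, -3.4, 3, 0, 0.6], [0, 0, 3.5, 0, 0.6], [0, 0, 3.5, 0, 0.6], [0, 0, 0, 0, 0.6]]
  ]
}}

```text
clock: 2.7
position: [444.0, -246.3, 99.6]
ee_rot: [1.0, 0.0, -0.0, 0.005]
contact_force: [-0.6, -0.0, -0.1]
gripper_width: 51.2
```

```bash
sed -i 's/max(2)<50/max(2)<75/' h.py; python3 - <<'E'
from h import *
s,im,d,C=glides("w2"); print(s["position"],s["ee_rot"],s["gripper_width"])
E
```

```text
blob [277.2 205.4  32.5  32.6] world [ 442.4 -245.1   12. ] size [28. 26.] toolshift cm [-0.16 -0.2   8.76]
blob [371.5 203.4  32.4  33.4] world [ 443.9 -320.8   12. ] size [28. 27.] toolshift cm [-0.01  7.37  8.83]
blob [  6.2 219.5  13.7  81.4] world [430.9 -26.5  12. ] size [57. 15.] toolshift cm [ -1.29 -22.05   8.56]
blob [496.1 122.2  35.   42.2] world [ 507.3 -408.3   12. ] size [26. 31.] toolshift cm [ 6.32 16.13  8.91]
[ 443.98745978 -246.27271886   99.63597023] [ 9.99989190e-01  4.03544163e-04 -4.76711947e-05  4.63203647e-03] 51.18197065862343
```

Request:
{"op": "send_rows", "data": {
  "steps": [
    [[-0.1, -0.2, 3, 0, 0.55], [-0.1, 0, 3, 0, 0.55], [0, 0, 2.4, 0, 0.55], [0, 0, 1.1, 0, 0.55], [0, 0, 0, 0, 0.55]]
  ]
}}

```text
clock: 3.17
position: [458.0, -247.2, 17.0]
ee_rot: [1.0, 0.006, 0.013, 0.01]
contact_force: [0.0, -0.1, 0.7]
gripper_width: 47.0
```

Request:
{"op": "send_rows", "data": {
  "steps": [
    [[0, 0, 0, 0, 0.1], [0, 0, 0, 0, 0.1], [0, 0, 0, 0, 0.1], [0, 0, 0, 0, 0.1], [0, 0, 0, 0, 0.1]]
  ]
}}

```text
clock: 3.58
position: [465.3, -247.9, 25.3]
ee_rot: [1.0, 0.008, 0.02, 0.012]
contact_force: [-0.1, -0.1, 0.6]
gripper_width: 8.2
```

```bash
python3 - <<'E'
from h import *
s=arm.read_state(); print(s["joints"].round(3),s["joint_vel"].round(3),s["position"],R.from_quat(s["ee_rot"]).as_matrix().round(3),s["contact_force"],s["wrist_torque"])
s,im,d,C=glides("w3")
E
```

```text
[-0.17   0.4   -0.499  0.029 -0.627  1.734] [ 0.001 -0.02   0.015  0.002 -0.006 -0.001] [ 465.30357515 -247.85403565   25.2789208 ] [[ 0.999  0.015  0.041]
 [ 0.016 -1.    -0.024]
 [ 0.041  0.025 -0.999]] [-0.10424755 -0.06966586  0.58497114] [ 0.03960718  0.1131682  -0.00254015]
blob [394.8 274.6  42.1  44.6] world [ 444.6 -320.    12. ] size [29. 28.] toolshift cm [-2.24  7.15  1.42]
blob [545.7 176.6  33.3  48.5] world [ 507.1 -400.6   12. ] size [27. 22.] toolshift cm [ 3.87 15.3   1.87]
blob [  3.1 153.9   6.4  53.9] world [516.4 -98.   12. ] size [22.  5.] toolshift cm [  5.29 -14.94   1.17]
blob [297.9 127.7  47.9  49.3] world [ 532.4 -257.3   12. ] size [26. 26.] toolshift cm [6.64 1.01 1.62]
```

View pics/w3.png

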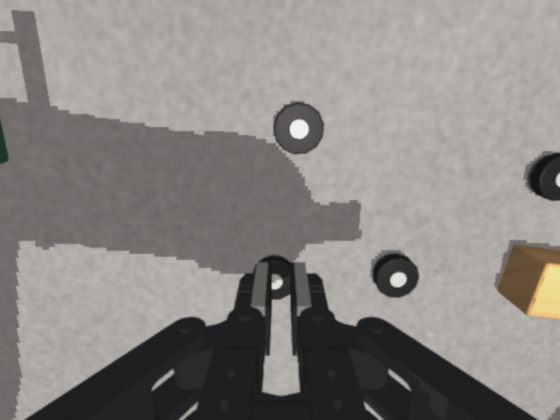

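The fingers shut above the glide at (273,278) without touching it, because the tool drifted +x and up while descending. I'll check how the drift behaves.

Request:
{"op": "send_rows", "data": {
  "steps": [
    [[0, 0, 0, 0, 0.5], [0, 0, 0, 0, 0.5], [0, 0, 0, 0, 0.5], [0, 0, 0, 0, 0.5]]
  ]
}}

```text
clock: 3.97
position: [465.7, -248.1, 26.5]
ee_rot: [1.0, 0.008, 0.021, 0.013]
contact_force: [1.1, -0.9, -0.0]
gripper_width: 42.3
```

Request:
{"op": "send_rows", "data": {
  "steps": [
    [[0, 0, -2, 0, 0.5], [0, 0, -2, 0, 0.5], [0, 0, -2, 0, 0.5], [0, 0, 0, 0, 0.5]]
  ]
}}

```text
clock: 4.3
position: [461.2, -246.5, 86.4]
ee_rot: [1.0, 0.008, 0.018, 0.012]
contact_force: [-0.3, -0.2, -0.3]
gripper_width: 42.9
```

Request:
{"op": "send_rows", "data": {
  "steps": [
    [[0, 0, 0, 0, 0.5], [0, 0, 0, 0, 0.5], [0, 0, 0, 0, 0.5], [0, 0, 0, 0, 0.5]]
  ]
}}

```text
clock: 4.63
position: [460.2, -246.2, 85.4]
ee_rot: [1.0, 0.007, 0.017, 0.012]
contact_force: [-0.7, -0.1, -0.1]
gripper_width: 42.6
```

```bash
python3 - <<'E'
from h import *
s=arm.read_state(); print(s["joints"].round(3),s["joint_efforts"].round(2),R.from_quat(s["ee_rot"]).as_matrix().round(3))
E
```

```text
[-0.169  0.308 -0.442  0.024 -0.782  1.738] [ -0.   -31.71  15.05   3.33   0.07   0.  ] [[ 0.999  0.014  0.035]
 [ 0.015 -1.    -0.023]
 [ 0.035  0.023 -0.999]]
```

Request:
{"op": "send_rows", "data": {
  "steps": [
    [[-1.6, 0, 0, 0, 0.55], [0, 0, 1, 0, 0.55], [0, 0, 1, 0, 0.55], [0, 0, 1, 0, 0.55], [0, 0, 1, 0, 0.55]]
  ]
}}

```text
clock: 5.05
position: [444.4, -247.4, 41.8]
ee_rot: [1.0, 0.007, 0.016, 0.011]
contact_force: [0.1, 0.8, -0.1]
gripper_width: 46.7
```

Request:
{"op": "send_rows", "data": {
  "steps": [
    [[0, 0, 1, 0, 0.55], [0, 0, 1, 0, 0.55]]
  ]
}}

```text
clock: 5.22
position: [444.0, -247.6, 19.4]
ee_rot: [1.0, 0.007, 0.015, 0.011]
contact_force: [0.4, -0.0, 0.5]
gripper_width: 46.6
```

Request:
{"op": "send_rows", "data": {
  "steps": [
    [[0, 0, 0.5, 0, 0.55], [0, 0, 0, 0, 0.55]]
  ]
}}

```text
clock: 5.38
position: [441.6, -247.2, 10.9]
ee_rot: [1.0, 0.007, 0.011, 0.01]
contact_force: [0.0, 0.6, 0.1]
gripper_width: 47.1
```

```bash
python3 - <<'E'
from h import *
s=arm.read_state(); print(s["joints"].round(3),s["joint_efforts"].round(2),R.from_quat(s["ee_rot"]).as_matrix().round(3))
E
```

```text
[-0.178  0.403 -0.549  0.029 -0.593  1.74 ] [  0.06 -33.06  11.99   2.66   0.14  -0.  ] [[ 1.     0.014  0.023]
 [ 0.014 -1.    -0.02 ]
 [ 0.023  0.021 -1.   ]]
```

Request:
{"op": "send_rows", "data": {
  "steps": [
    [[0.1, -0.1, 0.4, 0, 0.55], [0, 0, 0.3, 0, 0.55], [0, 0, 0, 0, 0.55]]
  ]
}}

```text
clock: 5.63
position: [442.8, -246.3, 3.0]
ee_rot: [1.0, 0.007, 0.011, 0.01]
contact_force: [0.3, -0.3, 0.2]
gripper_width: 46.7
```

Request:
{"op": "send_rows", "data": {
  "steps": [
    [[0, 0, 0, 0, 0.15], [0, 0, 0, 0, 0.15], [0, 0, 0, 0, 0.15], [0, 0, 0, 0, 0.15]]
  ]
}}

```text
clock: 5.97
position: [443.8, -246.4, 4.1]
ee_rot: [1.0, 0.007, 0.012, 0.011]
contact_force: [0.9, 0.7, 0.4]
gripper_width: 13.0
```

```bash
python3 - <<'E'
from h import *
s,im,d,C=glides("w4")
E
```

```text
blob [414.9 257.7  48.1  51.8] world [ 444.4 -319.8   12. ] size [29. 29.] toolshift cm [-0.04  7.36 -0.63]
blob [305.7  83.4  56.7  60.3] world [ 532.2 -257.3   12. ] size [26. 26.] toolshift cm [ 8.84  1.23 -0.55]
```

View pics/w4.png

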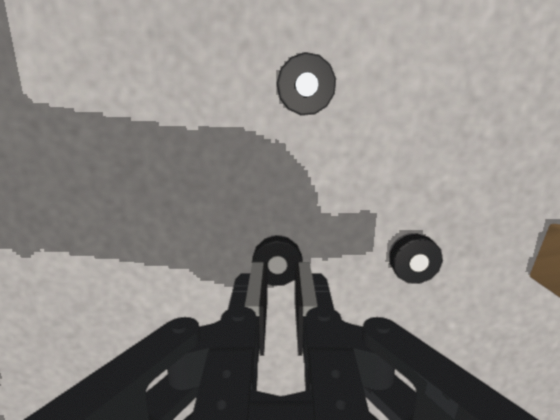

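The fingers (tips at row ~262) overlap the top of the glide at (277,260) instead of straddling it. I'll check the tip height by depth.

```bash
python3 - <<'E'
from h import *
s=arm.read_state(); im,d=optics.get_image("wrist"); C=cam("wrist",s); P=cloud(C,d)
for r in (240,245,250,255,262,266,270,280,300,320): print(r,[ (u,P[r,u].round(0).tolist()) for u in (258,277,308)])
print(s["gripper_width"], s["position"], ray(C,(277,260),12), C[1]@np.array([0,0,1]))
E
```

```text
240 [(258, [449.0, -234.0, -1.0]), (277, [454.0, -245.0, 11.0]), (308, [450.0, -263.0, 1.0])]
245 [(258, [449.0, -235.0, 6.0]), (277, [452.0, -245.0, 13.0]), (308, [446.0, -263.0, 0.0])]
250 [(258, [449.0, -235.0, 12.0]), (277, [449.0, -245.0, 13.0]), (308, [443.0, -263.0, 0.0])]
255 [(258, [446.0, -235.0, 13.0]), (277, [446.0, -245.0, 12.0]), (308, [440.0, -263.0, 0.0])]
262 [(258, [455.0, -236.0, 39.0]), (277, [442.0, -245.0, 13.0]), (308, [455.0, -259.0, 40.0])]
266 [(258, [455.0, -236.0, 43.0]), (277, [440.0, -245.0, 14.0]), (308, [455.0, -258.0, 44.0])]
270 [(258, [455.0, -236.0, 47.0]), (277, [437.0, -245.0, 13.0]), (308, [455.0, -258.0, 47.0])]
280 [(258, [455.0, -237.0, 55.0]), (277, [431.0, -245.0, 12.0]), (308, [455.0, -257.0, 56.0])]
300 [(258, [454.0, -237.0, 69.0]), (277, [411.0, -246.0, 0.0]), (308, [454.0, -256.0, 69.0])]
320 [(258, [450.0, -238.0, 75.0]), (277, [397.0, -246.0, 0.0]), (308, [455.0, -254.0, 83.0])]
12.908117875028065 [ 443.87309397 -246.45191902    4.16622527] [ 442.74478673 -245.09959707   12.        ] [-0.30215765 -0.02522146 -0.95292425]
```

```bash
python3 - <<'E'
from h import *
s=arm.read_state(); im,d=optics.get_image("scene"); C=cam("scene"); P=cloud(C,d)
t=np.array(s["position"]); uv=proj(C,t); print(uv, proj(C,t+[0,0,33]))
u,v=uv.round().astype(int)
for r in range(v-22,v+6,2): print(r,[P[r,c].round(0).tolist() for c in (u-3,u,u+3)])
c=im[v-60:v+30,u-60:u+60].copy(); c=cv2.resize(c,(0,0),fx=6,fy=6,interpolation=cv2.INTER_NEAREST); cv2.circle(c,(360,360),4,(0,0,255),-1); cv2.imwrite("pics/s1.png",c)
E
```

```text
[209.15628285 200.73569585] [207.88885281 194.30254721]
179 [[450.0, -242.0, 117.0], [458.0, -231.0, 124.0], [447.0, -223.0, 112.0]]
181 [[345.0, -260.0, 3.0], [457.0, -232.0, 113.0], [452.0, -223.0, 108.0]]
183 [[354.0, -260.0, 2.0], [456.0, -234.0, 103.0], [457.0, -224.0, 103.0]]
185 [[364.0, -260.0, 2.0], [365.0, -249.0, 2.0], [453.0, -226.0, 90.0]]
187 [[373.0, -260.0, 0.0], [375.0, -249.0, 2.0], [452.0, -227.0, 80.0]]
189 [[433.0, -251.0, 52.0], [385.0, -249.0, 1.0], [450.0, -229.0, 68.0]]
191 [[445.0, -250.0, 55.0], [395.0, -249.0, 2.0], [447.0, -230.0, 55.0]]
193 [[449.0, -251.0, 49.0], [407.0, -248.0, 5.0], [447.0, -231.0, 45.0]]
195 [[455.0, -251.0, 46.0], [412.0, -248.0, -1.0], [452.0, -232.0, 41.0]]
197 [[423.0, -258.0, 1.0], [437.0, -246.0, 16.0], [438.0, -235.0, 16.0]]
199 [[443.0, -256.0, 13.0], [447.0, -245.0, 17.0], [444.0, -236.0, 13.0]]
201 [[442.0, -258.0, 2.0], [452.0, -246.0, 12.0], [449.0, -236.0, 8.0]]
203 [[448.0, -258.0, -2.0], [451.0, -247.0, 1.0], [451.0, -237.0, -0.0]]
205 [[459.0, -257.0, -0.0], [462.0, -247.0, 2.0], [462.0, -237.0, 1.0]]
```

View pics/s1.png

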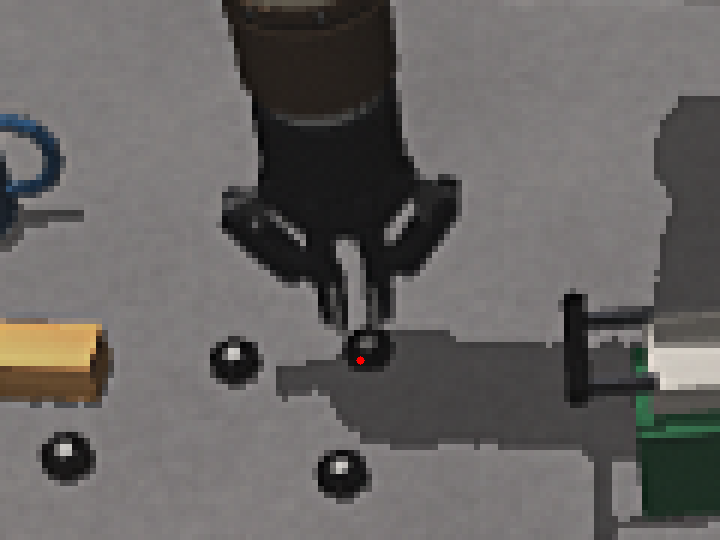

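Both views agree: the fingertips sit about 33 mm short of the reported TCP (z ≈ 38 when the TCP reads 4). I'll descend further, in guarded steps.

Request:
{"op": "send_rows", "data": {
  "steps": [
    [[0, 0, 0, 0, 0.6], [0, 0, 0, 0, 0.6], [0, 0, 0, 0, 0.6], [-0.1, -0.1, 0, 0, 0.55], [0, 0, 0.8, 0, 0.55], [0, 0, 0.8, 0, 0.55], [0, 0, 0, 0, 0.55]]
  ]
}}

```text
clock: 6.7
position: [443.4, -245.8, -12.9]
ee_rot: [1.0, 0.007, 0.013, 0.011]
contact_force: [0.3, -0.5, 0.7]
gripper_width: 46.9
```

Request:
{"op": "send_rows", "data": {
  "steps": [
    [[0, 0, 0.6, 0, 0.55], [0, 0, 0.4, 0, 0.55], [0, 0, 0, 0, 0.55]]
  ]
}}

```text
clock: 6.95
position: [442.9, -245.9, -25.1]
ee_rot: [1.0, 0.007, 0.012, 0.01]
contact_force: [-0.2, 0.0, 0.0]
gripper_width: 46.9
```

```bash
python3 - <<'E'
from h import *
s=arm.read_state(); im,d=optics.get_image("wrist"); C=cam("wrist",s); P=cloud(C,d)
print(s["position"],s["gripper_width"])
T=(P-s["position"])@R.from_quat(s["ee_rot"]).as_matrix()
# fingers: points within tool |x|<13,|y|<45, height above bench
for lo,hi in((-45,-14),(14,45)):
    m=(abs(T[...,0]-11)<4)&(T[...,1]>lo)&(T[...,1]<hi)&(T[...,2]<-20)&(P[...,2]>4)
    q=T[m]; i=q[:,2].argsort()[-8:]; print(len(q),q[i].round(0).tolist(),P[m][i][:,2].round(0))
cv2.imwrite("pics/w5.png",im); print(ray(C,(277,260),12))
E
```

```text
[ 442.92233219 -245.8728825   -25.07336687] 46.88414116487763
4306 [[12.0, -29.0, -37.0], [12.0, -28.0, -37.0], [11.0, -25.0, -37.0], [11.0, -23.0, -36.0], [8.0, -23.0, -35.0], [8.0, -23.0, -35.0], [8.0, -23.0, -34.0], [9.0, -23.0, -34.0]] [11. 11. 11. 11. 10.  9.  9.  9.]
4093 [[11.0, 30.0, -36.0], [11.0, 31.0, -36.0], [10.0, 24.0, -36.0], [8.0, 24.0, -36.0], [7.0, 24.0, -35.0], [9.0, 24.0, -35.0], [8.0, 24.0, -35.0], [8.0, 24.0, -34.0]] [12. 12. 12. 11. 11. 11. 10. 10.]
[ 456.08051355 -244.02672877   12.        ]
```

Request:
{"op": "send_rows", "data": {
  "steps": [
    [[0, 0, 0.5, 0, 0.55], [0, 0, 0.3, 0, 0.55], [0, 0, 0, 0, 0.2], [0, 0, 0, 0, 0.2], [0, 0, 0, 0, 0.2], [0, 0, 0, 0, 0.2], [0, 0, 0, 0, 0.2]]
  ]
}}

```text
clock: 7.58
position: [446.6, -245.6, -29.8]
ee_rot: [1.0, 0.008, 0.015, 0.011]
contact_force: [0.3, -0.4, -0.2]
gripper_width: 24.9
```

Request:
{"op": "send_rows", "data": {
  "steps": [
    [[0, 0, 0, 0, 0.2], [0, 0, 0, 0, 0.2]]
  ]
}}

```text
clock: 7.75
position: [446.2, -245.6, -30.3]
ee_rot: [1.0, 0.008, 0.015, 0.011]
contact_force: [0.0, 0.7, -1.1]
gripper_width: 25.0
```

Request:
{"op": "send_rows", "data": {
  "steps": [
    [[0, 0, -1, 0, 0.2], [0, 0, -2, 0, 0.2], [0, 0, -2, 0, 0.2], [0, 0, -2, 0, 0.2], [0, 0, -2, 0, 0.2], [0, 0, 0, 0, 0.2]]
  ]
}}

```text
clock: 8.25
position: [441.3, -243.8, 63.6]
ee_rot: [1.0, 0.008, 0.011, 0.011]
contact_force: [0.7, 0.3, 0.0]
gripper_width: 24.9
```

```bash
python3 - <<'E'
from h import *
s,im,d,C=glides("w6"); print(s["position"]); P=cloud(C,d); T=(P-s["position"])@R.from_quat(s["ee_rot"]).as_matrix()
for r in range(225,275,4): print(r,T[r,277].round(0),T[r,260].round(0))
E
```

```text
blob [386.2 218.5  36.9  38.4] world [ 443.7 -320.2   12. ] size [28. 28.] toolshift cm [0.   7.53 5.33]
blob [528.3 128.9  39.5  49.6] world [ 506.8 -407.3   12. ] size [26. 32.] toolshift cm [ 6.16 16.34  5.65]
[ 441.3311728  -243.76600964   63.64099985]
225 [-8. -2. 62.] [ -8. -14.  62.]
229 [-12.  -2.  62.] [-12. -14.  62.]
233 [-15.  -2.  63.] [-15. -15.  63.]
237 [-19.  -2.  63.] [-19. -15.  64.]
241 [-21.  -2.  62.] [-21. -15.  62.]
245 [-24.  -2.  62.] [-24. -15.  61.]
249 [-28.  -2.  63.] [-28. -15.  62.]
253 [-31.  -2.  62.] [-31. -15.  63.]
257 [-35.  -2.  62.] [-34. -15.  62.]
261 [-37.  -2.  61.] [-38. -15.  61.]
265 [-42.  -2.  62.] [-41. -15.  62.]
269 [ 10.  -1. -37.] [-45. -15.  63.]
273 [ 10.  -1. -41.] [-48. -15.  61.]
```

View pics/w6.png

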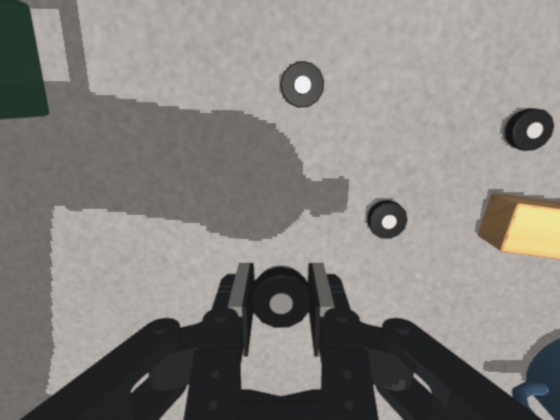

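The first glide is held between the pads at (281,300). Now over to the tray.

Request:
{"op": "send_rows", "data": {
  "steps": [
    [[0, 0, -2.2, 0, 0.2], [0, 0, -2.2, 0, 0.2], [2.5, 0, 0, 0, 0.2], [2.5, -2, 0, 0, 0.2], [2.5, -3, 0, 0, 0.2], [2.3, -3, 0, 0, 0.2], [0, -3, 0, 0, 0.2], [0, -3, 0, 0, 0.2], [0, -3, 0, 0, 0.2], [0, -3, 0, 0, 0.2]]
  ]
}}

```text
clock: 9.13
position: [533.3, -37.1, 99.8]
ee_rot: [1.0, 0.0, 0.003, 0.009]
contact_force: [0.8, -0.8, 0.1]
gripper_width: 25.2
```

Request:
{"op": "send_rows", "data": {
  "steps": [
    [[0, -3, 0, 0, 0.2], [0, -3, 0, 0, 0.2], [0, -3, 0, 0, 0.2], [0, -3, 0, 0, 0.2], [0, -3, 0, 0, 0.2], [0, -2, 0, 0, 0.2], [0, 0, 0, 0, 0.2]]
  ]
}}

```text
clock: 9.72
position: [527.3, 144.2, 90.1]
ee_rot: [1.0, 0.002, -0.003, 0.011]
contact_force: [-0.0, 0.6, 0.2]
gripper_width: 24.7
```

```bash
cat >> h.py <<'E'
def tray(tag=None):
    s=arm.read_state(); im,d=optics.get_image("wrist"); C=cam("wrist",s); P=cloud(C,d)
    if tag: cv2.imwrite(f"pics/{tag}.png",im)
    print("pos",s["position"].round(1),"w",round(s["gripper_width"],1),"rot",np.round(s["ee_rot"],3))
    hsv=cv2.cvtColor(im,cv2.COLOR_BGR2HSV)
    fl=(hsv[...,1]<40)&(hsv[...,2]>120)&(abs(P[...,2]-85)<6)&(P[...,0]>500)&(P[...,0]<590)
    for y in range(-90,200,20):
        m=fl&(abs(P[...,1]-y)<4)
        if m.sum()>30: print("floor y",y,"x",np.percentile(P[m][:,0],[1,99]).round(1),"z",np.median(P[m][:,2]).round(1))
    return s,im,d,C,P
E
python3 -c "
from h import *
tray('w7')"
```

```text
pos [527.3 144.2  90.1] w 24.7 rot [ 1.     0.002 -0.003  0.011]
floor y -10 x [519.7 560.2] z 85.4
floor y 10 x [519.6 560.4] z 85.4
floor y 30 x [519.9 560. ] z 85.4
floor y 50 x [519.2 559.9] z 85.4
floor y 70 x [519.4 559.9] z 85.4
floor y 90 x [519.1 560.1] z 85.4
floor y 110 x [519.  559.5] z 85.4
floor y 130 x [519.1 559.6] z 85.4
floor y 150 x [518.7 559.7] z 85.4
floor y 170 x [518.7 567.5] z 85.4
floor y 190 x [518.7 567.2] z 85.4
```

View pics/w7.png

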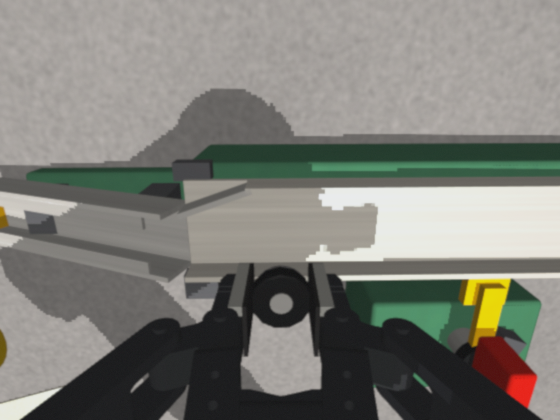

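The glide is still held at (281,300). The tray floor spans x 519–565, so its centre line is x≈542. The guide lies at (187–247,195). Placing now.

Request:
{"op": "send_rows", "data": {
  "steps": [
    [[1.5, 0, 0, 0, 0.2], [0, 0, 0, 0, 0.2], [0, 0, 1, 0, 0.2], [0, 0, 1, 0, 0.2], [0, 0, 0.6, 0, 0.2], [0, 0, 0, 0, 0.2]]
  ]
}}

```text
clock: 10.27
position: [537.1, 137.1, 58.1]
ee_rot: [1.0, -0.001, -0.008, 0.013]
contact_force: [0.7, 0.0, -0.9]
gripper_width: 24.9
```

Request:
{"op": "send_rows", "data": {
  "steps": [
    [[0.2, 0, 0, 0, 0.45], [0, 0, 0, 0, 0.45], [0, 0, 0, 0, 0.45], [0, 0, -1, 0, 0.45], [0, 0, -2, 0, 0.45], [0, 0, -2, 0, 0.45], [0, 0, -1, 0, 0.45]]
  ]
}}

```text
clock: 10.85
position: [538.1, 136.5, 119.3]
ee_rot: [1.0, -0.001, -0.011, 0.015]
contact_force: [-0.7, 1.6, 0.5]
gripper_width: 38.2
```

```bash
python3 - <<'E'
from h import *
s,im,d,C=glides("w8",97); print(s["position"],s["gripper_width"],s["ee_rot"])
E
```

```text
blob [465.1 315.8   8.4  26.8] world [474.8   7.   97. ] size [11. 19.] toolshift cm [-6.24 12.89  2.75]
blob [475.3 279.   17.   27.9] world [504.2   5.7  97. ] size [13. 19.] toolshift cm [-3.31 13.02  2.69]
blob [277.7 239.1  41.4  42.7] world [535.5 136.9  97. ] size [29. 26.] toolshift cm [-0.21 -0.11  2.23]
blob [ 54.5 223.2  17.3  26.7] world [548.1 270.6  97. ] size [11. 13.] toolshift cm [  1.02 -13.47   1.81]
[538.05690338 136.48162194 119.3022809 ] 38.21575179910889 [ 0.99982751 -0.00115713 -0.01116952  0.01479341]
```

Request:
{"op": "send_rows", "data": {
  "steps": [
    [[0, 3, 0, 0, 0.55], [0, 3, 0, 0, 0.55], [0, 3, 0, 0, 0.55], [0, 3, 0, 0, 0.55], [0, 3, 0, 0, 0.55], [0, 3, 0, 0, 0.55], [0, 3, 0, 0, 0.55], [0, 3, 0, 0, 0.55], [0, 3, 0, 0, 0.55], [0, 3, 0, 0, 0.55]]
  ]
}}

```text
clock: 11.73
position: [544.1, -167.7, 137.5]
ee_rot: [1.0, 0.006, -0.001, 0.011]
contact_force: [0.1, 1.1, -0.1]
gripper_width: 47.2
```

Request:
{"op": "send_rows", "data": {
  "steps": [
    [[-2.2, 3, 0, 0, 0.55], [-2.2, 3, 0, 0, 0.55], [-2.2, 3, 0, 0, 0.55], [-2.2, 3, 1, 0, 0.55], [-1, 3, 2, 0, 0.55], [0, 0, 2, 0, 0.55], [0, 0, 0, 0, 0.55]]
  ]
}}

```text
clock: 12.32
position: [445.6, -332.7, 94.7]
ee_rot: [1.0, 0.003, 0.005, 0.013]
contact_force: [-0.7, 0.4, -0.6]
gripper_width: 47.2
```

```bash
python3 - <<'E'
from h import *
s,im,d,C=glides("w9"); print(s["position"],s["gripper_width"],s["ee_rot"])
E
```

```text
blob [263.4 208.8  33.1  33.6] world [ 443.7 -322.2   12. ] size [27. 26.] toolshift cm [-0.27 -1.28  8.24]
blob [381.6 127.1  35.4  37.6] world [ 507.  -409.8   12. ] size [26. 28.] toolshift cm [6.   7.53 8.54]
blob [171.9  89.8  38.1  41.7] world [ 531.9 -258.8   12. ] size [27. 28.] toolshift cm [ 8.59 -7.55  8.17]
[ 445.57743063 -332.69230042   94.71789551] 47.15539363899413 [0.99988898 0.00338709 0.0054875  0.01343279]
```

Request:
{"op": "send_rows", "data": {
  "steps": [
    [[-0.3, -1.3, 1, 0, 0.55], [0, 0, 1.5, 0, 0.55], [0, 0, 1.5, 0, 0.55], [0, 0, 1.5, 0, 0.55], [0, 0, 1.5, 0, 0.55], [0, 0, 1.5, 0, 0.55], [0, 0, 0, 0, 0.55]]
  ]
}}

```text
clock: 12.95
position: [457.4, -321.2, 20.6]
ee_rot: [1.0, 0.01, 0.016, 0.019]
contact_force: [-1.2, 0.1, -0.0]
gripper_width: 46.9
```

```bash
python3 - <<'E'
from h import *
s,im,d,C=glides("w10"); print(s["position"],s["gripper_width"],s["ee_rot"])
E
```

```text
blob [278.8 266.1  44.1  44.5] world [ 444.4 -321.5   12. ] size [29. 26.] toolshift cm [-1.32 -0.03  0.82]
blob [438.9 162.4  47.4  52.7] world [ 507.5 -408.7   12. ] size [27. 30.] toolshift cm [4.79 8.81 1.36]
blob [158.7 110.1  52.3  56.7] world [ 532.3 -258.5   12. ] size [27. 28.] toolshift cm [ 7.59 -6.16  0.87]
[ 457.38752674 -321.23835741   20.62528276] 46.93557099273037 [0.99962701 0.0101965  0.01638974 0.01931967]
```

Request:
{"op": "send_rows", "data": {
  "steps": [
    [[-1.3, 0, 0, 0, 0.55], [0, 0, 0.7, 0, 0.55], [0, 0, 0.7, 0, 0.55], [0, 0, 0.7, 0, 0.55], [0, 0, 0, 0, 0.55]]
  ]
}}

```text
clock: 13.42
position: [454.2, -323.2, 6.6]
ee_rot: [0.999, 0.014, 0.024, 0.023]
contact_force: [0.1, 0.8, -0.2]
gripper_width: 46.9
```

```bash
python3 - <<'E'
from h import *
s,im,d,C=glides("w11"); print(s["position"],s["gripper_width"],s["ee_rot"])
E
```

```text
blob [276.3 272.4  47.5  48.3] world [ 444.4 -321.5   12. ] size [29. 26.] toolshift cm [-0.95 -0.16 -0.59]
blob [448.  161.8  50.7  56.9] world [ 507.2 -408.4   12. ] size [27. 30.] toolshift cm [5.07 8.68 0.11]
blob [147.2 102.6  56.5  62.4] world [ 532.1 -258.7   12. ] size [27. 28.] toolshift cm [ 7.99 -6.21 -0.45]
[ 454.22250556 -323.15593485    6.61874214] 46.93960526000735 [0.99934853 0.01387258 0.0240754  0.02303118]
```

```bash
python3 -c "
from h import *
s=arm.read_state(); print(s['joints'].round(4),s['joint_vel'].round(3),s['joint_efforts'].round(2))"
```

```text
[-0.3106  0.4599 -0.4638  0.0515 -0.5865  1.8674] [-0.003 -0.009  0.006  0.004 -0.004  0.002] [ -0.05 -36.17  12.17   2.65   0.12  -0.  ]
```

Request:
{"op": "send_rows", "data": {
  "steps": [
    [[0, 0, 0, 0, 0.55], [0, 0, 0, 0, 0.55], [0, 0, 0, 0, 0.55], [0, 0, 0, 0, 0.55]]
  ]
}}

```text
clock: 13.8
position: [456.0, -323.7, 7.6]
ee_rot: [0.999, 0.014, 0.025, 0.024]
contact_force: [1.0, -0.3, 0.6]
gripper_width: 46.8
```

```bash
python3 -c "
from h import *
s=arm.read_state(); print(s['joints'].round(4),s['joint_vel'].round(3),s['joint_efforts'].round(2),s['position'],s['ee_rot'])"
```

```text
[-0.3102  0.4604 -0.4615  0.0521 -0.5871  1.8672] [-0.001 -0.003  0.002  0.001  0.001 -0.002] [ 2.000e-02 -3.661e+01  1.257e+01  2.760e+00  1.200e-01  0.000e+00] [ 455.97891342 -323.69841229    7.63903826] [0.99930551 0.01433857 0.02499328 0.02362701]
```

Request:
{"op": "send_rows", "data": {
  "steps": [
    [[-0.9, 0, 0, 0, 0.55], [0, 0, 0, 0, 0.55], [0, 0, 0, 0, 0.55]]
  ]
}}

```text
clock: 14.05
position: [446.2, -324.1, 7.4]
ee_rot: [0.999, 0.014, 0.025, 0.024]
contact_force: [-0.3, 0.4, -0.2]
gripper_width: 46.7
```

```bash
python3 -c "
from h import *
s=arm.read_state(); print(s['joints'].round(4),s['joint_vel'].round(3),s['position'],s['ee_rot'])"
```

```text
[-0.3169  0.4508 -0.4813  0.0522 -0.5763  1.8733] [-0.007 -0.011 -0.028 -0.011 -0.007  0.004] [ 446.17559654 -324.08634875    7.38184946] [0.99930093 0.01427114 0.02515655 0.02368837]
```

```bash
cat >> h.py <<'E'
def shift(p):
    s=arm.read_state(); Rt=R.from_quat(s["ee_rot"]).as_matrix()
    print("shift cm",(Rt.T@(np.array(p,float)-s["position"])/10).round(2),"toolz",Rt[:,2].round(3),"j",s["joints"].round(3))
E
python3 -c "
from h import *
shift([444.4,-321.5,5])"
```

```text
shift cm [-0.18 -0.27  0.22] toolz [ 0.051 -0.047 -0.998] j [-0.317  0.451 -0.481  0.052 -0.576  1.873]
```

Request:
{"op": "send_rows", "data": {
  "steps": [
    [[0, 0, 1, 0, 0.55], [0, 0, 1, 0, 0.55], [0, 0, 0, 0, 0.55]]
  ]
}}

```text
clock: 14.3
position: [447.1, -325.3, -13.7]
ee_rot: [0.999, 0.014, 0.026, 0.024]
contact_force: [-0.7, 0.8, -0.7]
gripper_width: 46.9
```

```bash
python3 -c "
from h import *
s,im,d,C=glides('w12'); print(s['position'],s['ee_rot'])
shift([444.4,-321.5,5])"
```

```text
blob [274.  278.3  54.5  54.8] world [ 444.2 -321.7   12. ] size [30. 27.] toolshift cm [-0.15 -0.25 -2.59]
blob [468.3 152.5  57.9  66.4] world [ 507.2 -408.2   12. ] size [27. 31.] toolshift cm [ 5.88  8.56 -1.86]
blob [124.9  83.2  64.6  74.4] world [ 532.1 -258.8   12. ] size [27. 28.] toolshift cm [ 8.81 -6.29 -2.43]
[ 447.13346677 -325.3094127   -13.68910136] [0.99928123 0.01395366 0.025902   0.02390422]
shift cm [-0.19 -0.31 -1.85] toolz [ 0.053 -0.047 -0.997] j [-0.319  0.485 -0.496  0.057 -0.525  1.87 ]
```

Request:
{"op": "send_rows", "data": {
  "steps": [
    [[-0.2, -0.3, 0.9, 0, 0.55], [0, 0, 0.8, 0, 0.55], [0, 0, 0, 0, 0.2], [0, 0, 0, 0, 0.2], [0, 0, 0, 0, 0.2], [0, 0, 0, 0, 0.2]]
  ]
}}

```text
clock: 14.85
position: [448.4, -323.2, -29.3]
ee_rot: [0.999, 0.015, 0.026, 0.024]
contact_force: [0.6, -0.1, 0.1]
gripper_width: 24.8
```

Request:
{"op": "send_rows", "data": {
  "steps": [
    [[0, 0, -2, 0, 0.2], [0, 0, -2.5, 0, 0.2], [0, 0, -2.5, 0, 0.2], [1.5, -1, -2.5, 0, 0.2], [2, -2, -2.5, 0, 0.2], [2, -3, -1.5, 0, 0.2], [2, -3, 0, 0, 0.2], [2, -3.5, 0, 0, 0.2], [0, -3.5, 0, 0, 0.2], [0, -3.5, 0, 0, 0.2]]
  ]
}}

```text
clock: 15.68
position: [536.0, -117.2, 105.6]
ee_rot: [0.999, 0.009, 0.027, 0.023]
contact_force: [0.5, -0.2, -0.6]
gripper_width: 25.2
```

```bash
python3 -c "
from h import *
s=arm.read_state();print(s['gripper_width'])
shift([541,89,95])"
```

```text
25.193214535211364
shift cm [  0.82 -20.64   0.14] toolz [ 0.054 -0.046 -0.997] j [ 0.112  0.314 -0.389  0.071 -0.82   1.429]
```

Request:
{"op": "send_rows", "data": {
  "steps": [
    [[0.2, -3.5, 0, 0, 0.2], [0.2, -3.5, 0, 0, 0.2], [0.2, -3.5, 0, 0, 0.2], [0.2, -3.5, 0, 0, 0.2], [0, -3.5, 0, 0, 0.2], [0, -3, 0, 0, 0.2], [0, 0, 0, 0, 0.2]]
  ]
}}

```text
clock: 16.27
position: [541.3, 102.9, 95.2]
ee_rot: [0.999, 0.012, 0.028, 0.023]
contact_force: [0.9, -0.5, 0.3]
gripper_width: 24.7
```

```bash
python3 -c "
from h import *
shift([541,84,87]); s,im,d,C,P=tray('w13')"
```

```text
shift cm [-0.12  1.85  0.9 ] toolz [ 0.057 -0.045 -0.997] j [ 0.523  0.338 -0.392  0.093 -0.816  1.008]
pos [541.3 102.9  95.2] w 24.7 rot [0.999 0.012 0.028 0.023]
floor y -70 x [520.  550.4] z 85.4
floor y -50 x [520.2 560.4] z 85.5
floor y -30 x [519.7 560.3] z 85.4
floor y -10 x [519.5 560.2] z 85.4
floor y 10 x [519.7 560. ] z 85.4
floor y 30 x [519.6 559.8] z 85.4
floor y 50 x [519.5 560.3] z 85.4
floor y 70 x [523.2 560.2] z 85.4
floor y 90 x [523.3 560.1] z 85.4
floor y 110 x [526.4 559.8] z 85.4
floor y 130 x [542.5 559.8] z 85.4
floor y 150 x [518.8 559.6] z 85.3
floor y 170 x [518.7 567.4] z 85.3
floor y 190 x [518.7 567.4] z 85.3
```

Request:
{"op": "send_rows", "data": {
  "steps": [
    [[0, 2.1, 0, 0, 0.2], [0, 0, 1, 0, 0.2], [0, 0, 1, 0, 0.2], [0, 0, 1, 0, 0.2], [0, 0, 0.6, 0, 0.2], [0, 0, 0, 0, 0.2]]
  ]
}}

```text
clock: 16.82
position: [542.4, 75.6, 56.0]
ee_rot: [0.999, 0.01, 0.026, 0.024]
contact_force: [-0.4, -1.1, 0.3]
gripper_width: 25.0
```

Request:
{"op": "send_rows", "data": {
  "steps": [
    [[0, 0, 0, 0, 0.45], [0, 0, 0, 0, 0.45], [0, 0, -1, 0, 0.45], [0, 0, -2, 0, 0.45], [0, 0, -2, 0, 0.45], [0, 2, -1.5, 0, 0.45], [0, 3.5, 0, 0, 0.45], [0, 3.5, 0, 0, 0.55], [0, 3.5, 0, 0, 0.55], [0, 3.5, 0, 0, 0.55]]
  ]
}}

```text
clock: 17.65
position: [547.3, -80.3, 141.8]
ee_rot: [0.999, 0.017, 0.033, 0.023]
contact_force: [0.7, 0.2, -0.4]
gripper_width: 47.3
```

```bash
python3 -c "
from h import *
s,im,d,C=glides('w14',97); P=cloud(C,d); print(s['position'],s['ee_rot']); shift([507,-407,50])"
```

```text
blob [ 91.1 283.4  21.6  44.4] world [503.9  47.7  97. ] size [17. 29.] toolshift cm [ -4.17 -13.13   3.59]
blob [ 49.8 236.1  38.7  40.4] world [538.4  70.7  97. ] size [28. 27.] toolshift cm [ -0.65 -15.32   3.72]
blob [456.9 215.7  24.   25.7] world [ 557.7 -205.9   97. ] size [19. 19.] toolshift cm [ 0.3  12.36  5.1 ]
[547.25967772 -80.32746446 141.78078145] [0.99903506 0.01690684 0.0332537  0.02317967]
shift cm [-5.61 31.59 10.44] toolz [ 0.067 -0.047 -0.997] j [ 0.174  0.276 -0.34   0.074 -0.898  1.382]
```

Request:
{"op": "send_rows", "data": {
  "steps": [
    [[-0.7, 4, 0, 0, 0.55], [-0.7, 4, 0, 0, 0.55], [-0.7, 4, 0, 0, 0.55], [-0.7, 4, 0, 0, 0.55], [-0.7, 4, 0.5, 0, 0.55], [-0.7, 4, 1, 0, 0.55], [-0.7, 4, 1, 0, 0.55], [-0.7, 3.6, 1, 0, 0.55], [0, 0, 1, 0, 0.55], [0, 0, 0, 0, 0.55]]
  ]
}}

```text
clock: 18.53
position: [508.9, -414.5, 126.7]
ee_rot: [0.998, 0.015, 0.047, 0.028]
contact_force: [-0.5, 0.2, -1.0]
gripper_width: 46.7
```

```bash
python3 -c "
from h import *
s,im,d,C=glides('w15',12); print(s['position'],s['ee_rot'])"
```

```text
blob [268.  207.5  29.5  30.6] world [ 507.5 -410.8   12. ] size [28. 27.] toolshift cm [-1.21 -1.03 11.36]
blob [ 88.6 175.4  31.2  36.6] world [ 532.9 -260.1   12. ] size [26. 30.] toolshift cm [  1.83 -16.    10.77]
[ 508.94964516 -414.4685788   126.68409711] [0.99835863 0.01540522 0.04729674 0.02838556]
```

Request:
{"op": "send_rows", "data": {
  "steps": [
    [[0, 0, -4, 0, 0.55], [0, 0, -4, 0, 0.55], [0, 0, -4, 0, 0.55], [0, 0, -4, 0, 0.55]]
  ]
}}

```text
clock: 18.92
position: [490.6, -398.9, 284.4]
ee_rot: [0.999, 0.018, 0.038, 0.023]
contact_force: [1.2, -0.1, -0.5]
gripper_width: 46.9
```

Request:
{"op": "send_rows", "data": {
  "steps": [
    [[0, 0, 0, 0, 0.55], [0, 0, 0, 0, 0.55], [0, 0, 0, 0, 0.55]]
  ]
}}

```text
clock: 19.17
position: [495.3, -397.6, 303.2]
ee_rot: [0.998, 0.021, 0.051, 0.031]
contact_force: [-0.5, -0.7, -0.8]
gripper_width: 46.9
```

Request:
{"op": "send_rows", "data": {
  "steps": [
    [[0, 0, 1, 0, 0.55], [0, 0, 1, 0, 0.55], [0, 0, 1, 0, 0.55], [0, 0, 1, 0, 0.55], [0, 0, 1, 0, 0.55], [0, 0, 1, 0, 0.55], [0, 0, 1, 0, 0.55], [0, 0, 1, 0, 0.55], [0, 0, 1, 0, 0.55], [0, 0, 1, 0, 0.55]]
  ]
}}

```text
clock: 20.0
position: [503.9, -400.4, 187.0]
ee_rot: [0.998, 0.023, 0.045, 0.028]
contact_force: [-0.2, -0.1, -0.3]
gripper_width: 47.0
```

Request:
{"op": "send_rows", "data": {
  "steps": [
    [[-2, 0, 0, 0, 0.55], [-2, 0, 0, 0, 0.55], [-2, 0, 0, 0, 0.55], [0, 0, 0, 0, 0.55]]
  ]
}}

```text
clock: 20.33
position: [441.7, -402.3, 173.8]
ee_rot: [0.999, 0.023, 0.042, 0.026]
contact_force: [0.7, 1.2, -0.3]
gripper_width: 47.0
```

Request:
{"op": "send_rows", "data": {
  "steps": [
    [[2, 0, 0, 0, 0.55], [2, 0, 0, 0, 0.55], [2, 0, 0, 0, 0.55], [0, 0, 0, 0, 0.55]]
  ]
}}

```text
clock: 20.67
position: [502.1, -400.5, 178.3]
ee_rot: [0.999, 0.021, 0.043, 0.026]
contact_force: [0.1, -0.4, 1.2]
gripper_width: 47.2
```

Request:
{"op": "send_rows", "data": {
  "steps": [
    [[0, 0, 0, 0.1, 0.55], [0, 0, 0, 0.1, 0.55], [0, 0, 0, 0.1, 0.55], [0, 0, 0, 0, 0.55]]
  ]
}}

```text
clock: 21.0
position: [504.4, -400.4, 176.2]
ee_rot: [0.99, -0.134, 0.046, 0.019]
contact_force: [-0.1, -0.3, 0.5]
gripper_width: 46.7
```

Request:
{"op": "send_rows", "data": {
  "steps": [
    [[0, 0, 0, -0.1, 0.55], [0, 0, 0, -0.1, 0.55], [0, 0, 0, -0.1, 0.55], [0, 0, 0, 0, 0.55]]
  ]
}}

```text
clock: 21.33
position: [504.4, -400.6, 175.0]
ee_rot: [0.998, 0.027, 0.043, 0.027]
contact_force: [0.7, 0.7, 0.5]
gripper_width: 46.5
```

Request:
{"op": "send_rows", "data": {
  "steps": [
    [[0, 0, -4, 0, 0.55], [0, 0, -4, 0, 0.55], [0, 0, -3, 0, 0.55], [0, 0, -2, 0, 0.55], [0, 0, -1, 0, 0.55], [0, 0, -0.5, 0, 0.55], [0, 0, 0, 0, 0.55], [0, 0, 0, 0, 0.55]]
  ]
}}

```text
clock: 22.0
position: [489.7, -392.6, 320.3]
ee_rot: [0.999, 0.024, 0.039, 0.024]
contact_force: [-0.5, 0.2, -0.3]
gripper_width: 46.7
```

Request:
{"op": "send_rows", "data": {
  "steps": [
    [[0, 0, 1, 0, 0.55], [0, 0, 1, 0, 0.55], [0, 0, 1, 0, 0.55], [0, 0, 1, 0, 0.55], [0, 0, 1, 0, 0.55], [0, 0, 1, 0, 0.55], [0, 0, 1, 0, 0.55], [0, 0, 1, 0, 0.55], [0, 0, 1, 0, 0.55], [0, 0, 1, 0, 0.55]]
  ]
}}

```text
clock: 22.83
position: [495.1, -395.4, 201.7]
ee_rot: [0.999, 0.024, 0.033, 0.02]
contact_force: [0.7, 0.5, 0.4]
gripper_width: 47.0
```

Request:
{"op": "send_rows", "data": {
  "steps": [
    [[0, 0, 0, 0, 0.55], [0, 0, 0, 0, 0.55], [0, 0, 0, 0, 0.55]]
  ]
}}

```text
clock: 23.08
position: [494.1, -394.9, 198.0]
ee_rot: [0.999, 0.024, 0.031, 0.019]
contact_force: [-0.6, -0.3, 0.8]
gripper_width: 47.0
```

Request:
{"op": "send_rows", "data": {
  "steps": [
    [[0, 0, -4, 0, 0.55], [0, 0, 0, 0, 0.55], [0, 0, 0, 0, 0.55], [0, 0, 0, 0, 0.55]]
  ]
}}

```text
clock: 23.42
position: [492.8, -394.5, 242.6]
ee_rot: [0.999, 0.024, 0.033, 0.021]
contact_force: [0.4, -0.3, 0.5]
gripper_width: 47.0
```

Request:
{"op": "send_rows", "data": {
  "steps": [
    [[0, 0, 4, 0, 0.55], [0, 0, 0, 0, 0.55], [0, 0, 0, 0, 0.55], [0, 0, 0, 0, 0.55]]
  ]
}}

```text
clock: 23.75
position: [497.0, -397.6, 206.9]
ee_rot: [0.999, 0.024, 0.036, 0.023]
contact_force: [0.3, -0.5, -0.3]
gripper_width: 46.8
```

Request:
{"op": "send_rows", "data": {
  "steps": [
    [[0, -4, 0, 0, 0.55], [0, 0, 0, 0, 0.55], [0, 0, 0, 0, 0.55], [0, 0, 0, 0, 0.55]]
  ]
}}

```text
clock: 24.08
position: [497.1, -358.1, 210.6]
ee_rot: [0.999, 0.025, 0.039, 0.026]
contact_force: [-0.1, -1.1, 0.6]
gripper_width: 46.7
```

Request:
{"op": "send_rows", "data": {
  "steps": [
    [[0, 4, 0, 0, 0.55], [0, 0, 0, 0, 0.55], [0, 0, 0, 0, 0.55], [0, 0, 0, 0, 0.55]]
  ]
}}

```text
clock: 24.42
position: [500.7, -401.3, 217.0]
ee_rot: [0.998, 0.025, 0.042, 0.028]
contact_force: [0.5, -0.2, -0.2]
gripper_width: 46.9
```

```bash
python3 -c "
from h import *
s=arm.read_state(); print(s['joints'].round(4),s['joint_efforts'].round(2),s['ee_rot'])"
```

```text
[-0.4161  0.3476 -0.016   0.0165 -1.1079  2.0301] [-1.400e-01 -3.758e+01  1.924e+01  4.270e+00  2.000e-01  1.000e-02] [0.99843078 0.02491278 0.04169803 0.0278678 ]
```

Gentle deceleration going up followed by a slow descent undoes the accumulated tilt, so I'll repeat that cycle to level the tool.

Request:
{"op": "send_rows", "data": {
  "steps": [
    [[0, 0, -4, 0, 0.55], [0, 0, -4, 0, 0.55], [0, 0, -3, 0, 0.55], [0, 0, -2, 0, 0.55], [0, 0, -1, 0, 0.55], [0, 0, -0.5, 0, 0.55], [0, 0, 0, 0, 0.55]]
  ]
}}

```text
clock: 25.0
position: [486.7, -393.1, 368.8]
ee_rot: [0.998, 0.024, 0.041, 0.028]
contact_force: [0.4, 0.5, 0.2]
gripper_width: 47.0
```

Request:
{"op": "send_rows", "data": {
  "steps": [
    [[0, 0, 1, 0, 0.55], [0, 0, 1, 0, 0.55], [0, 0, 1, 0, 0.55], [0, 0, 1, 0, 0.55], [0, 0, 1, 0, 0.55], [0, 0, 1, 0, 0.55], [0, 0, 1, 0, 0.55], [0, 0, 1, 0, 0.55], [0, 0, 1, 0, 0.55], [0, 0, 1, 0, 0.55]]
  ]
}}

```text
clock: 25.83
position: [490.3, -394.5, 246.0]
ee_rot: [0.999, 0.024, 0.032, 0.021]
contact_force: [0.0, 0.3, 0.0]
gripper_width: 46.8
```

Request:
{"op": "send_rows", "data": {
  "steps": [
    [[0, 0, 1, 0, 0.55], [0, 0, 1, 0, 0.55], [0, 0, 1, 0, 0.55], [0, 0, 1, 0, 0.55], [0, 0, 1, 0, 0.55], [0, 0, 1, 0, 0.55], [0, 0, 1, 0, 0.55], [0, 0, 1, 0, 0.55], [0, 0, 1, 0, 0.55], [0, 0, 0.5, 0, 0.55]]
  ]
}}

```text
clock: 26.67
position: [496.4, -398.4, 139.1]
ee_rot: [0.999, 0.024, 0.031, 0.021]
contact_force: [-0.5, -0.0, -0.2]
gripper_width: 46.8
```

Request:
{"op": "send_rows", "data": {
  "steps": [
    [[0, 0, -4, 0, 0.55], [0, 0, -4, 0, 0.55], [0, 0, -3, 0, 0.55], [0, 0, -2, 0, 0.55], [0, 0, -1, 0, 0.55], [0, 0, -0.5, 0, 0.55], [0, 0, 0, 0, 0.55]]
  ]
}}

```text
clock: 27.25
position: [486.0, -392.2, 282.5]
ee_rot: [0.999, 0.023, 0.026, 0.018]
contact_force: [0.3, -0.6, 0.5]
gripper_width: 47.0
```

Request:
{"op": "send_rows", "data": {
  "steps": [
    [[0, 0, 1, 0, 0.55], [0, 0, 1, 0, 0.55], [0, 0, 1, 0, 0.55], [0, 0, 1, 0, 0.55], [0, 0, 1, 0, 0.55], [0, 0, 1, 0, 0.55], [0, 0, 1, 0, 0.55], [0, 0, 1, 0, 0.55], [0, 0, 1, 0, 0.55], [0, 0, 1, 0, 0.55]]
  ]
}}

```text
clock: 28.08
position: [487.8, -393.4, 163.1]
ee_rot: [0.999, 0.023, 0.019, 0.014]
contact_force: [0.6, 0.0, -0.7]
gripper_width: 47.2
```

Request:
{"op": "send_rows", "data": {
  "steps": [
    [[0, 0, 0.7, 0, 0.55], [0, 0, 0.7, 0, 0.55], [0, 0, 0.7, 0, 0.55], [0, 0, 0.7, 0, 0.55], [0, 0, 0.7, 0, 0.55], [0, 0, 0.7, 0, 0.55], [0, 0, 0.7, 0, 0.55], [0, 0, 0.7, 0, 0.55], [0, 0, 0.7, 0, 0.55], [0, 0, 0.4, 0, 0.55]]
  ]
}}

```text
clock: 28.92
position: [490.9, -395.5, 88.4]
ee_rot: [0.999, 0.023, 0.02, 0.014]
contact_force: [0.2, 0.3, 0.7]
gripper_width: 46.9
```

```bash
python3 -c "
from h import *
s,im,d,C=glides('w16'); print(s['joints'].round(4),s['ee_rot'])"
```

```text
blob [297.2 191.3  34.7  35.2] world [ 507.6 -410.4   12. ] size [28. 27.] toolshift cm [1.3  1.34 7.74]
blob [ 91.2 149.4  36.6  43. ] world [ 532.9 -259.9   12. ] size [27. 30.] toolshift cm [  4.53 -13.57   7.44]
[-0.4173  0.4643 -0.1709  0.011  -0.8884  2.0272] [0.99944892 0.02290616 0.0195755  0.01392703]
```

Request:
{"op": "send_rows", "data": {
  "steps": [
    [[0.5, 0.5, 0.8, 0, 0.55], [0.5, 0.5, 0.8, 0, 0.55], [0.3, 0.4, 0.8, 0, 0.55], [0, 0, 0.8, 0, 0.55], [0, 0, 0.8, 0, 0.55], [0, 0, 0.8, 0, 0.55], [0, 0, 0.8, 0, 0.55], [0, 0, 0.8, 0, 0.55], [0, 0, 0.5, 0, 0.55], [0, 0, 0, 0, 0.55]]
  ]
}}

```text
clock: 29.8
position: [508.7, -412.5, 11.3]
ee_rot: [0.999, 0.023, 0.019, 0.013]
contact_force: [-0.4, 0.8, -0.3]
gripper_width: 46.9
```

```bash
python3 -c "
from h import *
s,im,d,C=glides('w17'); print(s['joints'].round(4),s['ee_rot'])"
```

```text
blob [275.9 253.1  47.8  48.2] world [ 508.2 -410.6   12. ] size [29. 27.] toolshift cm [-0.03 -0.18 -0.08]
blob [  9.4 200.1  24.1  49.7] world [ 533.6 -271.    12. ] size [26. 14.] toolshift cm [  3.15 -14.01  -0.34]
[-0.4308  0.589  -0.1753  0.0114 -0.7614  2.039 ] [0.99947801 0.02273455 0.01859977 0.01344962]
```

Request:
{"op": "send_rows", "data": {
  "steps": [
    [[0, -0.2, 0.7, 0, 0.55], [0, 0, 0.8, 0, 0.55], [0, 0, 0.8, 0, 0.55], [0, 0, 0.8, 0, 0.55], [0, 0, 0.6, 0, 0.55], [0, 0, 0.3, 0, 0.55], [0, 0, 0, 0, 0.55]]
  ]
}}

```text
clock: 30.43
position: [511.4, -411.8, -31.1]
ee_rot: [0.999, 0.023, 0.02, 0.014]
contact_force: [-0.6, -0.2, -0.0]
gripper_width: 46.9
```

Request:
{"op": "send_rows", "data": {
  "steps": [
    [[0, 0, 0, 0, 0.2], [0, 0, 0, 0, 0.2], [0, 0, 0, 0, 0.2], [0, 0, 0, 0, 0.2], [0, 0, 0, 0, 0.2]]
  ]
}}

```text
clock: 30.85
position: [512.5, -411.8, -28.7]
ee_rot: [0.999, 0.023, 0.021, 0.015]
contact_force: [0.4, 0.3, -1.3]
gripper_width: 25.2
```

Request:
{"op": "send_rows", "data": {
  "steps": [
    [[0, 0, -2, 0, 0.2], [0, 0, -3, 0, 0.2], [0.3, -0.5, -3, 0, 0.2], [0.6, -1, -3, 0, 0.2], [0.6, -2, -2, 0, 0.2], [0.6, -2.5, -1, 0, 0.2], [0.6, -3, -0.3, 0, 0.2], [0.6, -3, 0, 0, 0.2], [0.6, -3, 0, 0, 0.2], [0.6, -3, 0, 0, 0.2]]
  ]
}}

```text
clock: 31.68
position: [543.9, -225.6, 117.0]
ee_rot: [1.0, 0.017, 0.022, 0.015]
contact_force: [0.0, -0.2, 0.7]
gripper_width: 24.7
```

Request:
{"op": "send_rows", "data": {
  "steps": [
    [[0.3, -3, 0, 0, 0.2], [0, -3, 0, 0, 0.2], [0, -3, 0, 0, 0.2], [0, -3, 0, 0, 0.2], [0, -3, 0, 0, 0.2], [0, -2.5, 0, 0, 0.2], [0, -2, 0, 0, 0.2], [0, -1.5, 0, 0, 0.2], [0, -0.5, 0, 0, 0.2], [0, 0, 0, 0, 0.2]]
  ]
}}

```text
clock: 32.52
position: [539.6, 4.6, 112.1]
ee_rot: [0.999, 0.021, 0.026, 0.014]
contact_force: [-0.2, -0.2, 0.3]
gripper_width: 25.1
```

```bash
python3 -c "
from h import *
s,im,d,C=glides('w18',97);print(s['gripper_width'],s['position'])
shift([541,20,57])"
```

```text
blob [ 10.3 282.8  13.4  14.9] world [508.4 166.6  97. ] size [10.  8.] toolshift cm [ -2.51 -16.35   0.91]
blob [ 58.9 242.3  44.9  52. ] world [535.7 134.1  97. ] size [29. 31.] toolshift cm [  0.08 -12.99   1.14]
25.134205620551164 [539.60238304   4.60653081 112.08223292]
shift cm [-0.07 -1.75  5.46] toolz [ 0.052 -0.027 -0.998] j [ 0.335  0.298 -0.388  0.057 -0.845  1.24 ]
```

Request:
{"op": "send_rows", "data": {
  "steps": [
    [[0.1, -0.9, 0.6, 0, 0.2], [0, -0.8, 0.8, 0, 0.2], [0, 0, 0.9, 0, 0.2], [0, 0, 0.9, 0, 0.2], [0, 0, 0.9, 0, 0.2], [0, 0, 0.6, 0, 0.2], [0, 0, 0.2, 0, 0.2], [0, 0, 0, 0, 0.2]]
  ]
}}

```text
clock: 33.23
position: [549.2, 17.5, 66.3]
ee_rot: [0.999, 0.02, 0.032, 0.016]
contact_force: [-0.7, -1.0, -0.3]
gripper_width: 25.2
```

Request:
{"op": "send_rows", "data": {
  "steps": [
    [[-0.6, 0, 0.5, 0, 0.2], [0, 0, 0.5, 0, 0.2], [0, 0, 0, 0, 0.2]]
  ]
}}

```text
clock: 33.48
position: [556.0, 17.5, 67.1]
ee_rot: [0.999, 0.024, 0.045, 0.016]
contact_force: [0.3, -0.5, -1.0]
gripper_width: 25.4
```

```bash
python3 -c "
from h import *
s=arm.read_state(); print(s['joints'].round(4),s['joint_vel'].round(4),s['joint_efforts'].round(2),s['wrist_torque'].round(3))"
```

```text
[ 0.3584  0.3621 -0.4452  0.0932 -0.6915  1.1901] [-0.0047 -0.0358  0.0127  0.0201 -0.0124 -0.0037] [ 5.000e-02 -3.457e+01  1.509e+01  3.510e+00  1.100e-01 -1.000e-02] [0.034 0.205 0.021]
```

Request:
{"op": "send_rows", "data": {
  "steps": [
    [[0, 0, 0, 0, 0.2]]
  ]
}}

```text
clock: 33.57
position: [556.5, 17.3, 67.5]
ee_rot: [0.999, 0.023, 0.046, 0.016]
contact_force: [0.2, -0.3, -0.1]
gripper_width: 25.3
```

```bash
python3 -c "
from h import *
s=arm.read_state(); print(s['joints'].round(4),s['joint_vel'].round(4),s['joint_efforts'].round(2),s['wrist_torque'].round(3))"
```

```text
[ 0.3578  0.3616 -0.4453  0.0935 -0.6903  1.19  ] [-0.0066 -0.0007 -0.0036  0.005   0.0087 -0.0006] [  0.06 -34.38  14.95   3.35   0.13  -0.  ] [0.062 0.228 0.031]
```

Request:
{"op": "send_rows", "data": {
  "steps": [
    [[-0.5, 0, 0, 0, 0.2]]
  ]
}}

```text
clock: 33.65
position: [551.9, 16.9, 66.5]
ee_rot: [0.999, 0.023, 0.046, 0.016]
contact_force: [0.2, -0.1, -0.9]
gripper_width: 24.9
```

```bash
python3 -c "
from h import *
s=arm.read_state(); print(s['joints'].round(4),s['joint_vel'].round(4),s['joint_efforts'].round(2),s['wrist_torque'].round(3))"
```

```text
[ 0.3602  0.356  -0.4582  0.0947 -0.6827  1.1856] [ 0.0325 -0.0844 -0.1943  0.002   0.0836 -0.0566] [ -0.2  -33.45  14.91   3.22   0.06   0.06] [ 0.064  0.193 -0.02 ]
```

Request:
{"op": "send_rows", "data": {
  "steps": [
    [[-0.5, 0, 0, 0, 0.2], [-0.3, 0, 0.2, 0, 0.2], [0, 0, 0.3, 0, 0.2], [0, 0, 0.3, 0, 0.2]]
  ]
}}

```text
clock: 33.98
position: [550.8, 16.4, 65.7]
ee_rot: [0.998, 0.026, 0.054, 0.017]
contact_force: [-5.3, 0.0, 22.0]
gripper_width: 24.8
```

```bash
python3 - <<'E'
from h import *
s,im,d,C=glides("w19",97); print(s["contact_force"],s["position"])
E
```

```text
blob [520.3 358.7  48.7  89.6] world [ 509.  -108.8   97. ] size [27. 50.] toolshift cm [-4.5  12.4  -3.19]
blob [ 29.1 295.4  57.8  65.2] world [536.5 132.8  97. ] size [30. 29.] toolshift cm [ -0.45 -11.58  -3.61]
blob [521.  254.4  13.5  66.2] world [565.3 -97.2  97. ] size [ 8. 34.] toolshift cm [ 1.15 11.53 -2.61]
[-5.25421300e+00  1.32489953e-02  2.20357334e+01] [550.81604544  16.40838416  65.73356056]
```

View pics/w19.png

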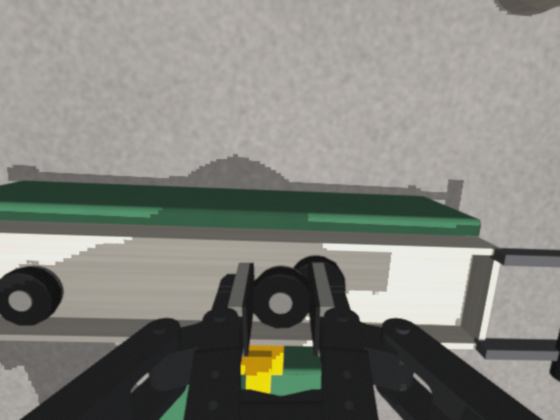

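The third glide is held at (281,297). Another glide lies under the right finger at (322,272), so glide 2 was knocked along the tray to there. I'll back up and place this one further left, near y≈75, in the free space.

Request:
{"op": "send_rows", "data": {
  "steps": [
    [[0, 0, -1.5, 0, 0.2], [-0.3, -1, -1.5, 0, 0.2], [-0.3, -2, -1, 0, 0.2], [-0.3, -2, -0.5, 0, 0.2], [0, -1, 0, 0, 0.2], [0, 0, 0, 0, 0.2]]
  ]
}}

```text
clock: 34.53
position: [526.7, 76.0, 103.5]
ee_rot: [0.998, 0.024, 0.048, 0.018]
contact_force: [-0.4, -0.2, -1.3]
gripper_width: 25.0
```

```bash
python3 - <<'E'
from h import *
s,im,d,C=glides("w20",97); print(s["contact_force"],s["position"],s["ee_rot"]); shift([541,72,57])
E
```

```text
blob [396.4 288.2  26.   40.8] world [503.5   3.9  97. ] size [17. 25.] toolshift cm [-2.73  7.07  0.66]
blob [ 94.3 275.2  21.4  45.8] world [506.8 181.6  97. ] size [12. 22.] toolshift cm [ -1.52 -10.65   0.1 ]
blob [550.3 270.9  12.1  18.2] world [517.4 -89.4  97. ] size [ 8. 12.] toolshift cm [-1.81 16.45  1.11]
blob [173.6 230.8  46.9  48.7] world [535.  135.8  97. ] size [28. 27.] toolshift cm [ 1.06 -5.95  0.53]
blob [411.  221.1  44.6  48.2] world [545.5   0.7  97. ] size [27. 29.] toolshift cm [1.44 7.58 1.08]
[-0.43438523 -0.23041752 -1.27189996] [526.71251968  76.0491202  103.49760308] [0.99837498 0.02402578 0.0484845  0.01787226]
shift cm [1.   0.22 4.75] toolz [ 0.097 -0.034 -0.995] j [ 0.495  0.278 -0.469  0.11  -0.758  1.046]
```

Request:
{"op": "send_rows", "data": {
  "steps": [
    [[0.6, 0.3, 0.3, 0, 0.2], [0.5, 0, 0.7, 0, 0.2], [0, 0, 0.8, 0, 0.2], [0, 0, 0.8, 0, 0.2], [0, 0, 0.8, 0, 0.2], [0, 0, 0.5, 0, 0.2]]
  ]
}}

```text
clock: 35.08
position: [541.1, 67.2, 58.4]
ee_rot: [0.999, 0.022, 0.045, 0.019]
contact_force: [-0.1, 0.1, 0.3]
gripper_width: 24.8
```

Release, then rise with a gentle stop, which also helps level the tool.

Request:
{"op": "send_rows", "data": {
  "steps": [
    [[0, 0, 0, 0, 0.45], [0, 0, 0, 0, 0.45], [0, 0, 0, 0, 0.45], [0, 0, -1, 0, 0.45], [0, 0, -3, 0, 0.45], [0, 0, -4, 0, 0.55], [0, 0, -4, 0, 0.55], [0, 0, -3, 0, 0.55], [0, 0, -2, 0, 0.55], [0, 0, -1, 0, 0.55]]
  ]
}}

```text
clock: 35.92
position: [522.0, 72.6, 247.5]
ee_rot: [0.999, 0.022, 0.042, 0.021]
contact_force: [0.6, 1.1, -0.9]
gripper_width: 46.8
```

```bash
python3 - <<'E'
from h import *
s,im,d,C=glides("w21",97); print(s["position"],s["ee_rot"]); shift([533,-259,100])
E
```

```text
blob [307.1 261.6  12.   26.4] world [453.9  35.   97. ] size [28. 14.] toolshift cm [-8.21  2.83 14.55]
blob [341.5 220.4  17.   29.4] world [499.2   2.8  97. ] size [17. 31.] toolshift cm [-3.84  6.23 15.06]
blob [285.7 218.2  17.6  63. ] world [499.9  59.3  97. ] size [18. 52.] toolshift cm [-3.52  0.6  14.85]
blob [157.7 209.2  16.7  24.7] world [505.3 184.9  97. ] size [15. 21.] toolshift cm [ -2.42 -11.93  14.4 ]
blob [530.2 182.3  19.9  24.5] world [ 544.7 -185.4   97. ] size [20. 26.] toolshift cm [-0.17 25.21 16.19]
blob [279.1 184.7  25.6  27. ] world [533.6  67.2  97. ] size [27. 26.] toolshift cm [-0.13 -0.06 15.1 ]
blob [207.6 181.6  26.9  27. ] world [534.3 136.4  97. ] size [27. 26.] toolshift cm [ 0.25 -6.96 14.84]
blob [348.4 175.5  25.   26. ] world [ 5.45e+02 -2.00e-01  9.70e+01] size [25. 26.] toolshift cm [ 0.7   6.72 15.47]
[522.03415227  72.64325196 247.50037475] [0.99865786 0.02178609 0.04223678 0.02058886]
shift cm [-1.85 32.55 16.25] toolz [ 0.09  -0.038 -0.995] j [ 0.495  0.139 -0.239  0.084 -1.133  1.087]
```

Request:
{"op": "send_rows", "data": {
  "steps": [
    [[0, 1, 0.3, 0, 0.55], [0, 2, 0.5, 0, 0.55], [0, 3, 0.5, 0, 0.55], [0, 3, 0.5, 0, 0.55], [0, 3, 0.5, 0, 0.55], [0, 3, 0.5, 0, 0.55], [0, 3, 0.5, 0, 0.55], [0, 3, 0.5, 0, 0.55], [0, 3, 0.5, 0, 0.55], [0, 3, 0.5, 0, 0.55]]
  ]
}}

```text
clock: 36.8
position: [535.5, -208.4, 211.7]
ee_rot: [0.998, 0.028, 0.046, 0.017]
contact_force: [0.3, 0.9, 1.3]
gripper_width: 46.5
```

Request:
{"op": "send_rows", "data": {
  "steps": [
    [[0, 2.5, 1, 0, 0.55], [0, 2, 1, 0, 0.55], [0, 1, 1, 0, 0.55], [0, 0.4, 1, 0, 0.55], [0, 0, 1, 0, 0.55], [0, 0, 1, 0, 0.55], [0, 0, 1, 0, 0.55], [0, 0, 1, 0, 0.55], [0, 0, 1, 0, 0.55], [0, 0, 0.5, 0, 0.55]]
  ]
}}

```text
clock: 37.63
position: [541.8, -276.4, 107.6]
ee_rot: [0.999, 0.026, 0.042, 0.016]
contact_force: [-0.4, -0.5, -0.9]
gripper_width: 47.0
```

```bash
python3 - <<'E'
from h import *
s,im,d,C=glides("w22",12); print(s["position"],s["ee_rot"])
E
```

```text
blob [252.9 218.9  32.   32.4] world [ 533.2 -257.8   12. ] size [28. 27.] toolshift cm [-1.55 -2.23  9.4 ]
[ 541.84341387 -276.4425997   107.63597701] [0.99866806 0.02568197 0.04193095 0.01563107]
```

Request:
{"op": "send_rows", "data": {
  "steps": [
    [[-0.5, -0.7, -3, 0, 0.55], [-0.5, -0.8, -4, 0, 0.55], [-0.5, -0.7, -4, 0, 0.55], [0, 0, -3, 0, 0.55], [0, 0, -2, 0, 0.55], [0, 0, -1, 0, 0.55], [0, 0, -0.5, 0, 0.55], [0, 0, 0, 0, 0.55]]
  ]
}}

```text
clock: 38.35
position: [510.7, -246.6, 287.3]
ee_rot: [0.999, 0.028, 0.041, 0.016]
contact_force: [-0.2, -0.0, 1.5]
gripper_width: 47.0
```

Request:
{"op": "send_rows", "data": {
  "steps": [
    [[0, 0, 1, 0, 0.55], [0, 0, 1, 0, 0.55], [0, 0, 1, 0, 0.55], [0, 0, 1, 0, 0.55], [0, 0, 1, 0, 0.55], [0, 0, 1, 0, 0.55], [0, 0, 1, 0, 0.55], [0, 0, 1, 0, 0.55], [0, 0, 1, 0, 0.55], [0, 0, 1, 0, 0.55]]
  ]
}}

```text
clock: 39.18
position: [510.4, -246.7, 161.4]
ee_rot: [0.999, 0.027, 0.027, 0.011]
contact_force: [-0.0, 0.2, 0.6]
gripper_width: 47.1
```

Request:
{"op": "send_rows", "data": {
  "steps": [
    [[0, 0, -3, 0, 0.55], [0, 0, -4, 0, 0.55], [0, 0, -4, 0, 0.55], [0, 0, -3, 0, 0.55], [0, 0, -2, 0, 0.55], [0, 0, -1, 0, 0.55], [0, 0, -0.5, 0, 0.55], [0, 0, 0, 0, 0.55]]
  ]
}}

```text
clock: 39.85
position: [493.4, -241.1, 313.4]
ee_rot: [1.0, 0.026, 0.002, 0.003]
contact_force: [0.3, -0.8, -0.0]
gripper_width: 47.1
```

Request:
{"op": "send_rows", "data": {
  "steps": [
    [[0, 0, 1, 0, 0.55], [0, 0, 1, 0, 0.55], [0, 0, 1, 0, 0.55], [0, 0, 1, 0, 0.55], [0, 0, 1, 0, 0.55], [0, 0, 1, 0, 0.55], [0, 0, 1, 0, 0.55], [0, 0, 1, 0, 0.55], [0, 0, 1, 0, 0.55], [0, 0, 1, 0, 0.55]]
  ]
}}

```text
clock: 40.68
position: [480.1, -236.9, 180.4]
ee_rot: [1.0, 0.024, -0.018, -0.004]
contact_force: [0.0, -0.3, 0.5]
gripper_width: 46.8
```

Request:
{"op": "send_rows", "data": {
  "steps": [
    [[0, 0, 1, 0, 0.55], [0, 0, 1, 0, 0.55], [0, 0, 1, 0, 0.55], [0, 0, 1, 0, 0.55], [0, 0, 1, 0, 0.55], [0, 0, 1, 0, 0.55], [0, 0, 1, 0, 0.55], [0, 0, 0.5, 0, 0.55]]
  ]
}}

```text
clock: 41.35
position: [457.0, -230.8, 77.1]
ee_rot: [0.999, 0.021, -0.039, -0.011]
contact_force: [-0.4, 0.1, -0.2]
gripper_width: 46.9
```

```bash
python3 - <<'E'
from h import *
s,im,d,C=glides("w23",12); print(s["position"],s["ee_rot"])
E
```

```text
blob [327.  101.1  40.4  43.2] world [ 532.3 -256.9   12. ] size [27. 27.] toolshift cm [7.89 3.07 5.84]
[ 456.99801603 -230.84098142   77.07290273] [ 0.99894691  0.02148147 -0.03893602 -0.01129604]
```

Request:
{"op": "send_rows", "data": {
  "steps": [
    [[3, 1, -2, 0, 0.55], [3, 1, -4, 0, 0.55], [1.9, 1, -4, 0, 0.55], [0, 0, -4, 0, 0.55], [0, 0, 0, 0, 0.55], [0, 0, 0, 0, 0.55], [0, 0, 0, 0, 0.55]]
  ]
}}

```text
clock: 41.98
position: [541.2, -260.0, 200.8]
ee_rot: [0.998, 0.02, -0.054, -0.015]
contact_force: [-0.4, -0.4, 0.2]
gripper_width: 46.9
```

Request:
{"op": "send_rows", "data": {
  "steps": [
    [[0, 0, 3, 0, 0.55], [0, 0, 3, 0, 0.55], [0, 0, 3, 0, 0.55], [0, 0, 0, 0, 0.55], [0, 0, 0, 0, 0.55], [0, 0, 0, 0, 0.55]]
  ]
}}

```text
clock: 42.48
position: [526.1, -256.3, 105.1]
ee_rot: [0.998, 0.02, -0.058, -0.016]
contact_force: [-0.4, 0.3, 0.6]
gripper_width: 46.5
```

```bash
python3 - <<'E'
from h import *
s,im,d,C=glides("w24",12); print(s["position"],s["ee_rot"])
E
```

```text
blob [285.7 179.7  32.3  33.4] world [ 534.  -257.7   12. ] size [28. 26.] toolshift cm [1.85 0.48 9.15]
[ 526.05488668 -256.31756489  105.13211862] [ 0.99800918  0.02009706 -0.05763985 -0.01585675]
```

Request:
{"op": "send_rows", "data": {
  "steps": [
    [[0, 0, 0, 0, 0.55], [0, 0, 0, 0, 0.55], [0, 0, 0, 0, 0.55], [0, 0, 0, 0, 0.55]]
  ]
}}

```text
clock: 42.87
position: [530.2, -257.6, 110.9]
ee_rot: [0.998, 0.021, -0.052, -0.014]
contact_force: [-0.5, -0.3, -0.6]
gripper_width: 47.0
```

Request:
{"op": "send_rows", "data": {
  "steps": [
    [[1, 0, 0, 0, 0.55], [-1, 0, 0, 0, 0.55], [1, 0, 0, 0, 0.55], [-1, 0, 0, 0, 0.55], [0, 0, 0, 0, 0.55], [0, 0, 0, 0, 0.55]]
  ]
}}

```text
clock: 43.37
position: [533.5, -258.0, 113.1]
ee_rot: [0.998, 0.021, -0.049, -0.013]
contact_force: [-0.1, -0.2, -1.2]
gripper_width: 46.8
```

Request:
{"op": "send_rows", "data": {
  "steps": [
    [[0, 0, -1, 0, 0.55], [0, 0, -1, 0, 0.55], [0, 0, -1, 0, 0.55], [0, 0, -1, 0, 0.55], [0, 0, -1, 0, 0.55], [0, 0, -1, 0, 0.55]]
  ]
}}

```text
clock: 43.87
position: [540.1, -259.6, 178.1]
ee_rot: [0.998, 0.021, -0.05, -0.013]
contact_force: [-0.0, -0.6, 1.0]
gripper_width: 47.1
```

Request:
{"op": "send_rows", "data": {
  "steps": [
    [[0, 0, 0, 0, 0.55], [0, 0, 0, 0, 0.55], [0, 0, 0, 0, 0.55]]
  ]
}}

```text
clock: 44.12
position: [542.7, -260.3, 183.4]
ee_rot: [0.999, 0.021, -0.045, -0.012]
contact_force: [0.5, -0.3, -0.6]
gripper_width: 46.4
```

Request:
{"op": "send_rows", "data": {
  "steps": [
    [[0, 0, 2, 0, 0.55], [0, 0, 2, 0, 0.55], [0, 0, 2, 0, 0.55]]
  ]
}}

```text
clock: 44.37
position: [540.7, -260.3, 126.9]
ee_rot: [0.999, 0.022, -0.04, -0.01]
contact_force: [0.8, -0.1, -0.9]
gripper_width: 47.1
```

Request:
{"op": "send_rows", "data": {
  "steps": [
    [[0, 0, 0, 0, 0.55], [0, 0, 0, 0, 0.55], [0, 0, 0, 0, 0.55]]
  ]
}}

```text
clock: 44.62
position: [536.8, -259.1, 121.9]
ee_rot: [0.999, 0.021, -0.046, -0.011]
contact_force: [0.3, -0.3, 0.1]
gripper_width: 47.5
```

Request:
{"op": "send_rows", "data": {
  "steps": [
    [[0, 0, -4, 0, 0.55], [0, 0, 4, 0, 0.55], [0, 0, -4, 0, 0.55], [0, 0, 4, 0, 0.55], [0, 0, 0, 0, 0.55], [0, 0, 0, 0, 0.55]]
  ]
}}

```text
clock: 45.12
position: [528.9, -258.6, 127.6]
ee_rot: [0.998, 0.022, -0.06, -0.013]
contact_force: [0.2, -0.1, 0.6]
gripper_width: 46.4
```

Request:
{"op": "send_rows", "data": {
  "steps": [
    [[0, 0, -0.5, 0, 0.55], [0, 0, -1, 0, 0.55], [0, 0, -2, 0, 0.55], [0, 0, -3, 0, 0.55], [0, 0, -4, 0, 0.55], [0, 0, 0, 0, 0.55], [0, 0, 0, 0, 0.55], [0, 0, 0, 0, 0.55]]
  ]
}}

```text
clock: 45.78
position: [549.2, -264.1, 256.9]
ee_rot: [0.999, 0.023, -0.045, -0.007]
contact_force: [0.2, 0.7, -0.5]
gripper_width: 46.8
```

Request:
{"op": "send_rows", "data": {
  "steps": [
    [[0, 0, 4, 0, 0.55], [0, 0, 3, 0, 0.55], [0, 0, 2, 0, 0.55], [0, 0, 1, 0, 0.55], [0, 0, 0.5, 0, 0.55], [0, 0, 0, 0, 0.55], [0, 0, 0, 0, 0.55]]
  ]
}}

```text
clock: 46.37
position: [541.9, -264.1, 154.4]
ee_rot: [0.999, 0.023, -0.039, -0.005]
contact_force: [0.6, 0.3, 0.5]
gripper_width: 46.8
```

Request:
{"op": "send_rows", "data": {
  "steps": [
    [[0, 0, -0.5, 0, 0.55], [0, 0, -1, 0, 0.55], [0, 0, -2, 0, 0.55], [0, 0, -3, 0, 0.55], [0, 0, -4, 0, 0.55], [0, 0, 0, 0, 0.55], [0, 0, 0, 0, 0.55], [0, 0, 0, 0, 0.55]]
  ]
}}

```text
clock: 47.03
position: [553.9, -266.8, 276.9]
ee_rot: [0.999, 0.023, -0.031, -0.002]
contact_force: [-0.3, 0.2, 0.7]
gripper_width: 46.9
```

Request:
{"op": "send_rows", "data": {
  "steps": [
    [[0, 0, 4, 0, 0.55], [0, 0, 3, 0, 0.55], [0, 0, 2, 0, 0.55], [0, 0, 1, 0, 0.55], [0, 0, 0.5, 0, 0.55], [0, 0, 0, 0, 0.55], [0, 0, 0, 0, 0.55]]
  ]
}}

```text
clock: 47.62
position: [547.8, -267.4, 171.4]
ee_rot: [0.999, 0.023, -0.028, -0.0]
contact_force: [0.6, -0.6, 0.3]
gripper_width: 47.0
```

The profile shape controls the tilt: gentle start and abrupt stop upward, then abrupt start and gentle stop downward, raises it. Two more cycles.

Request:
{"op": "send_rows", "data": {
  "steps": [
    [[0, 0, -0.5, 0, 0.55], [0, 0, -1, 0, 0.55], [0, 0, -2, 0, 0.55], [0, 0, -3, 0, 0.55], [0, 0, -4, 0, 0.55], [0, 0, 0, 0, 0.55], [0, 0, 0, 0, 0.55], [0, 0, 0, 0, 0.55]]
  ]
}}

```text
clock: 48.28
position: [556.9, -269.0, 294.1]
ee_rot: [1.0, 0.023, -0.02, 0.003]
contact_force: [-0.1, 0.5, 0.3]
gripper_width: 47.1
```

Request:
{"op": "send_rows", "data": {
  "steps": [
    [[0, 0, 4, 0, 0.55], [0, 0, 3, 0, 0.55], [0, 0, 2, 0, 0.55], [0, 0, 1, 0, 0.55], [0, 0, 0.5, 0, 0.55], [0, 0, 0, 0, 0.55], [0, 0, 0, 0, 0.55]]
  ]
}}

```text
clock: 48.87
position: [553.2, -270.6, 188.6]
ee_rot: [1.0, 0.024, -0.017, 0.005]
contact_force: [0.1, 0.1, 1.2]
gripper_width: 47.0
```

Request:
{"op": "send_rows", "data": {
  "steps": [
    [[0, 0, 4, 0, 0.55], [0, 0, 3, 0, 0.55], [0, 0, 2, 0, 0.55], [0, 0, 1, 0, 0.55], [0, 0, 0.5, 0, 0.55], [0, 0, 0, 0, 0.55], [0, 0, 0, 0, 0.55]]
  ]
}}

```text
clock: 49.45
position: [557.9, -274.6, 89.9]
ee_rot: [1.0, 0.024, -0.008, 0.008]
contact_force: [1.2, -1.1, 0.1]
gripper_width: 46.9
```

```bash
python3 - <<'E'
from h import *
s,im,d,C=glides("w25",12); print(s["position"],s["ee_rot"])
E
```

```text
blob [  4.2 321.2  10.4  39.1] world [442.1 -43.2  12. ] size [37. 16.] toolshift cm [-10.31 -23.81   7.56]
blob [255.3 233.2  32.4  32.9] world [ 534.2 -257.7   12. ] size [28. 26.] toolshift cm [-2.16 -1.93  7.79]
[ 557.8979223  -274.55886929   89.87341261] [ 0.99963542  0.02449862 -0.00757913  0.00844999]
```

Request:
{"op": "send_rows", "data": {
  "steps": [
    [[-0.8, -0.7, 1, 0, 0.55], [-0.8, -0.7, 1, 0, 0.55], [-0.6, -0.6, 1, 0, 0.55], [0, 0, 1, 0, 0.55], [0, 0, 1, 0, 0.55], [0, 0, 1, 0, 0.55], [0, 0, 0.7, 0, 0.55], [0, 0, 0.3, 0, 0.55], [0, 0, 0, 0, 0.55]]
  ]
}}

```text
clock: 50.25
position: [544.4, -260.0, 26.5]
ee_rot: [1.0, 0.025, 0.004, 0.012]
contact_force: [-0.3, 0.7, 0.3]
gripper_width: 46.8
```

```bash
python3 - <<'E'
from h import *
s,im,d,C=glides("w26",12); print(s["position"],s["ee_rot"])
E
```

```text
blob [273.6 256.4  43.1  43.4] world [ 534.3 -257.4   12. ] size [29. 26.] toolshift cm [-1.   -0.35  1.43]
blob [  5.2 265.   11.2  87.6] world [522.5 -96.6  12. ] size [46.  9.] toolshift cm [ -1.37 -16.45   1.04]
[ 544.3832213  -259.97090437   26.5048174 ] [0.99959847 0.02524525 0.00403034 0.01222055]
```

Request:
{"op": "send_rows", "data": {
  "steps": [
    [[-0.5, -0.2, 0.7, 0, 0.55], [-0.5, -0.1, 0.8, 0, 0.55], [0, 0, 0.8, 0, 0.55], [0, 0, 0.8, 0, 0.55], [0, 0, 0.6, 0, 0.55], [0, 0, 0.3, 0, 0.55], [0, 0, 0, 0, 0.55]]
  ]
}}

```text
clock: 50.88
position: [534.1, -258.8, -17.2]
ee_rot: [1.0, 0.025, 0.005, 0.012]
contact_force: [0.5, -0.1, 0.6]
gripper_width: 46.9
```

```bash
python3 - <<'E'
from h import *
s,im,d,C=glides("w27",12); print(s["position"],s["ee_rot"]); shift([534.3,-257.4,-31])
E
```

```text
blob [277.6 277.5  55.3  56.2] world [ 534.5 -257.3   12. ] size [30. 27.] toolshift cm [ 0.07 -0.07 -2.92]
[ 534.07400014 -258.7622181   -17.17750279] [0.99959638 0.02512326 0.00456512 0.01245221]
shift cm [ 0.   -0.18  1.4 ] toolz [ 0.01  -0.025 -1.   ] j [-0.166  0.559 -0.345  0.037 -0.653  1.757]
```

Request:
{"op": "send_rows", "data": {
  "steps": [
    [[0, -0.1, 0.6, 0, 0.55], [0, 0, 0.6, 0, 0.55], [0, 0, 0.2, 0, 0.4], [0, 0, 0, 0, 0.2], [0, 0, 0, 0, 0.2], [0, 0, 0, 0, 0.2], [0, 0, 0, 0, 0.2]]
  ]
}}

```text
clock: 51.52
position: [536.6, -257.8, -30.1]
ee_rot: [1.0, 0.026, 0.007, 0.013]
contact_force: [-0.4, 0.6, 0.4]
gripper_width: 25.0
```

Request:
{"op": "send_rows", "data": {
  "steps": [
    [[0, 0, -1.5, 0, 0.2], [0, 0, -2.5, 0, 0.2], [0, 0, -2.5, 0, 0.2], [0, 0, -2.5, 0, 0.2], [0, 0, -2.5, 0, 0.2], [0, -1, -2, 0, 0.2], [0.2, -2, -1, 0, 0.2], [0.2, -3, -0.5, 0, 0.2], [0.2, -3, 0, 0, 0.2], [0.2, -3, 0, 0, 0.2]]
  ]
}}

```text
clock: 52.35
position: [535.5, -135.3, 122.0]
ee_rot: [1.0, 0.02, 0.006, 0.012]
contact_force: [1.2, -0.0, 0.3]
gripper_width: 24.7
```

Request:
{"op": "send_rows", "data": {
  "steps": [
    [[0.2, -3, 0, 0, 0.2], [0.2, -3, 0, 0, 0.2], [0, -2, 0, 0, 0.2], [0, -1, 0, 0, 0.2], [0, 0, 0, 0, 0.2]]
  ]
}}

```text
clock: 52.77
position: [535.5, -37.1, 120.5]
ee_rot: [1.0, 0.022, 0.007, 0.012]
contact_force: [0.5, -0.7, -0.9]
gripper_width: 25.3
```

```bash
python3 - <<'E'
from h import *
s,im,d,C=glides("w28",97); print(s["position"],s["ee_rot"],s["gripper_width"]); shift([542,-41,60])
E
```

```text
blob [138.2 274.9  20.7  56.2] world [505.3  51.7  97. ] size [14. 33.] toolshift cm [-2.65 -9.06  2.1 ]
blob [112.  231.   42.6  46.8] world [535.2  65.1  97. ] size [28. 29.] toolshift cm [  0.39 -10.26   2.11]
blob [ 10.3 226.4  26.4  44.9] world [536.1 125.6  97. ] size [28. 18.] toolshift cm [  0.75 -16.3    1.97]
blob [221.2 218.1  42.3  42.9] world [546.   -1.7  97. ] size [27. 26.] toolshift cm [ 1.17 -3.55  2.28]
[535.50606083 -37.09676602 120.49815058] [0.99965805 0.02217375 0.00704354 0.01193684] 25.252085044039372
shift cm [0.56 0.2  6.06] toolz [ 0.014 -0.024 -1.   ] j [ 0.249  0.302 -0.348  0.033 -0.913  1.346]
```

Request:
{"op": "send_rows", "data": {
  "steps": [
    [[0.3, 0.2, 0.5, 0, 0.2], [0.2, 0.2, 1, 0, 0.2], [0, 0, 1, 0, 0.2], [0, 0, 1, 0, 0.2], [0, 0, 1, 0, 0.2], [0, 0, 0.7, 0, 0.2], [0, 0, 0.3, 0, 0.2], [0, 0, 0, 0, 0.2]]
  ]
}}

```text
clock: 53.48
position: [541.5, -52.2, 58.1]
ee_rot: [1.0, 0.016, 0.005, 0.012]
contact_force: [0.0, -0.5, -0.7]
gripper_width: 24.9
```

Request:
{"op": "send_rows", "data": {
  "steps": [
    [[0, -0.4, 0, 0, 0.2], [0, -0.4, 0, 0, 0.2], [0, 0, 0, 0, 0.2]]
  ]
}}

```text
clock: 53.73
position: [541.6, -44.9, 57.8]
ee_rot: [1.0, 0.015, 0.005, 0.013]
contact_force: [0.5, 0.7, 0.0]
gripper_width: 24.9
```

Request:
{"op": "send_rows", "data": {
  "steps": [
    [[0, 0, 0, 0, 0.4], [0, 0, 0, 0, 0.4], [0, 0, 0, 0, 0.4], [0, 0, -0.7, 0, 0.4], [0, 0, -1.5, 0, 0.4], [0, 0, -2.5, 0, 0.4], [0, 0, -3, 0, 0.55], [0, -1, -3, 0, 0.55], [-1, -1.5, -2, 0, 0.55], [-1, -1.5, 0, 0, 0.55]]
  ]
}}

```text
clock: 54.57
position: [520.1, -2.0, 193.5]
ee_rot: [1.0, 0.014, 0.006, 0.013]
contact_force: [-0.0, 0.8, 0.1]
gripper_width: 47.3
```

Request:
{"op": "send_rows", "data": {
  "steps": [
    [[-1.5, -1.5, 0, 0, 0.55], [-1.5, -1, 0, 0, 0.55], [-1.5, 0, 0, 0, 0.55], [0, 0, 0, 0, 0.55]]
  ]
}}

```text
clock: 54.9
position: [473.3, 25.2, 198.3]
ee_rot: [1.0, 0.015, 0.012, 0.011]
contact_force: [0.5, 0.1, -0.0]
gripper_width: 47.2
```

```bash
cat >> h.py <<'E'
def knob(tag,z=135):
    s=arm.read_state(); im,d=optics.get_image("wrist"); C=cam("wrist",s); P=cloud(C,d); cv2.imwrite(f"pics/{tag}.png",im)
    hsv=cv2.cvtColor(im,cv2.COLOR_BGR2HSV)
    m=(hsv[...,1]>150)&((hsv[...,0]<6)|(hsv[...,0]>174))&(P[...,2]>z-5)&(P[...,2]<z+8)&(abs(P[...,0]-457)<60)&(abs(P[...,1]-28)<60)
    q=P[m]; print("n",len(q),"ztop",np.median(q[:,2]).round(1))
    (c,wh,a)=cv2.minAreaRect(q[:,:2].astype(np.float32)); print("knob centre",np.round(c,1),np.round(wh,1),round(a,1))
    print("pos",s["position"].round(1),"rot",np.round(s["ee_rot"],3),"F",s["contact_force"].round(1)); shift([c[0],c[1],75])
E
python3 - <<'E'
from h import *
s,im,d,C=glides("w29",97); knob("w30")
E
```

```text
blob [308.1 174.8  15.9  46.7] world [4.965e+02 3.000e-01 9.700e+01] size [13. 36.] toolshift cm [ 2.01  2.34 10.23]
blob [239.8 173.2  16.4  65.5] world [496.3  56.2  97. ] size [13. 47.] toolshift cm [ 2.16 -3.25 10.11]
blob [226.2 125.7  33.   34.3] world [533.8  66.7  97. ] size [26. 27.] toolshift cm [ 5.94 -4.18 10.18]
blob [366.1 123.6  32.2  33.7] world [538.6 -43.3  97. ] size [25. 27.] toolshift cm [ 6.08  6.82 10.42]
blob [137.4 122.   33.   36.2] world [534.6 135.2  97. ] size [26. 27.] toolshift cm [  6.24 -11.03  10.04]
n 1024 ztop 135.2
knob centre [460.4  24.7] [44.9 13.4] 1.2
pos [474.9  25.3 198.6] rot [1.    0.015 0.013 0.011] F [ 0.4 -0.3  0.5]
shift cm [-1.85 -0.26 12.3 ] toolz [ 0.026 -0.021 -0.999] j [ 0.417  0.117 -0.375  0.034 -1.064  1.168]
```

View pics/w30.png

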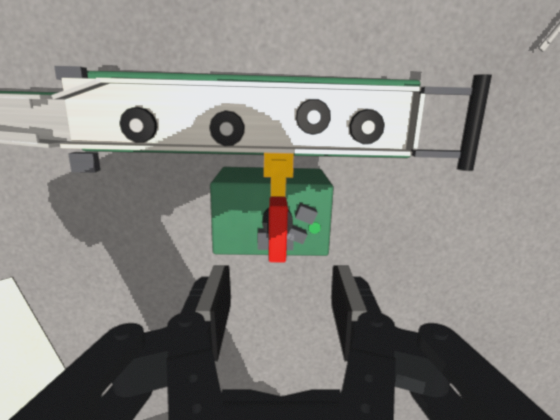

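All four glides lie in the tray, at (138,124), (227,128), (313,116) and (367,126). The knob's red bar is at (278,232), in line with the jaws, and the green mark is at (314,228). Going down to the knob.

Request:
{"op": "send_rows", "data": {
  "steps": [
    [[-0.6, -0.2, 1, 0, 0.5], [-0.6, -0.1, 1.5, 0, 0.5], [-0.5, 0, 1.5, 0, 0.5], [0, 0, 1.2, 0, 0.5], [0, 0, 0.8, 0, 0.5], [0, 0, 0.3, 0, 0.5], [0, 0, 0, 0, 0.5]]
  ]
}}

```text
clock: 55.58
position: [467.3, 26.1, 134.9]
ee_rot: [1.0, 0.014, 0.017, 0.01]
contact_force: [1.3, -0.4, 0.8]
gripper_width: 42.7
```

```bash
python3 -c "
from h import *
knob('w31')"
```

```text
n 1760 ztop 135.2
knob centre [459.9  24.8] [45.9 13.8] 1.0
pos [467.3  26.1 134.9] rot [1.    0.014 0.017 0.01 ] F [ 1.3 -0.4  0.8]
shift cm [-0.96 -0.01  5.99] toolz [ 0.034 -0.02  -0.999] j [ 0.428  0.164 -0.499  0.042 -0.886  1.144]
```

Request:
{"op": "send_rows", "data": {
  "steps": [
    [[-0.5, 0, 1, 0, 0.5], [-0.4, 0, 1.2, 0, 0.5], [0, 0, 1.2, 0, 0.5], [0, 0, 1, 0, 0.5], [0, 0, 0.7, 0, 0.5], [0, 0, 0.4, 0, 0.5], [0, 0, 0, 0, 0.5]]
  ]
}}

```text
clock: 56.22
position: [467.6, 26.4, 83.1]
ee_rot: [1.0, 0.014, 0.023, 0.009]
contact_force: [0.6, 1.1, 0.1]
gripper_width: 42.7
```

```bash
python3 -c "
from h import *
knob('w32')"
```

```text
n 3096 ztop 135.2
knob centre [460.1  24.8] [46.2 13.8] 1.0
pos [467.6  26.4  83.1] rot [1.    0.014 0.023 0.009] F [0.6 1.1 0.1]
shift cm [-0.82  0.13  0.82] toolz [ 0.047 -0.016 -0.999] j [ 0.43   0.227 -0.581  0.052 -0.727  1.13 ]
```

Request:
{"op": "send_rows", "data": {
  "steps": [
    [[-0.4, 0.2, 0.4, 0, 0.5], [-0.3, 0, 0.4, 0, 0.5], [0, 0, 0, 0, 0.5], [0, 0, 0, 0, 0.0], [0, 0, 0, 0, 0.0], [0, 0, 0, 0, 0.0], [0, 0, 0, 0, 0.0], [0, 0, 0, 0, 0.0]]
  ]
}}

```text
clock: 56.93
position: [461.9, 25.3, 76.6]
ee_rot: [1.0, 0.014, 0.026, 0.007]
contact_force: [0.3, -1.4, -2.4]
gripper_width: 12.7
```

```bash
python3 -c "
from h import *
knob('w33')"
```

```text
n 3536 ztop 135.2
knob centre [460.3  25.1] [45.3 13.8] 1.1
pos [461.9  25.3  76.6] rot [1.    0.014 0.026 0.007] F [ 0.3 -1.4 -2.4]
shift cm [-0.17  0.01  0.16] toolz [ 0.052 -0.013 -0.999] j [ 0.432  0.225 -0.607  0.053 -0.698  1.126]
```

Request:
{"op": "send_rows", "data": {
  "steps": [
    [[0, 0, -0.5, 0, 0], [0, 0, -0.5, 0, 0], [0, 0, -0.4, 0, 0], [0, 0, 0, 0, 0]]
  ]
}}

```text
clock: 57.32
position: [461.9, 25.3, 90.6]
ee_rot: [1.0, 0.013, 0.026, 0.007]
contact_force: [3.2, -1.2, -7.5]
gripper_width: 13.0
```

```bash
python3 -c "
from h import *
knob('w34',148)"
```

```text
n 3575 ztop 149.2
knob centre [460.   25.3] [45.6 14.3] 1.0
pos [461.9  25.3  90.6] rot [1.    0.013 0.026 0.007] F [ 3.2 -1.2 -7.5]
shift cm [-0.26 -0.03  1.52] toolz [ 0.053 -0.013 -0.999] j [ 0.433  0.204 -0.59   0.051 -0.735  1.128]
```

Request:
{"op": "send_rows", "data": {
  "steps": [
    [[0, 0, 0, -0.1, 0], [0, 0, 0, -0.1, 0], [0, 0, 0, -0.1, 0], [0, 0, 0, -0.1, 0], [0, 0, 0, -0.1, 0], [0, 0, 0, -0.1, 0]]
  ]
}}

```text
clock: 57.87
position: [461.5, 27.0, 88.7]
ee_rot: [0.947, 0.319, 0.024, 0.012]
contact_force: [2.2, -0.5, -6.6]
gripper_width: 13.0
```

```bash
python3 -c "
from h import *
knob('w35',148)"
```

```text
n 3294 ztop 147.2
knob centre [459.7  25.5] [46.4 13.7] 36.5
pos [461.5  27.   88.7] rot [0.947 0.319 0.024 0.012] F [ 2.2 -0.5 -6.6]
shift cm [-0.29 -0.05  1.35] toolz [ 0.053 -0.008 -0.999] j [ 0.433  0.206 -0.591  0.044 -0.73   1.757]
```

Request:
{"op": "send_rows", "data": {
  "steps": [
    [[0, 0, -0.1, -0.1, 0], [0, 0, 0, -0.1, 0], [0, 0, 0, -0.1, 0], [0, 0, 0, -0.1, 0], [0, 0, 0, -0.1, 0], [0, 0, 0, -0.06, 0], [0, 0, 0, 0, 0]]
  ]
}}

```text
clock: 58.5
position: [460.2, 27.9, 87.6]
ee_rot: [0.82, 0.572, 0.02, 0.016]
contact_force: [4.6, -1.2, -6.3]
gripper_width: 13.2
```

```bash
python3 -c "
from h import *
knob('w36',148)"
```

```text
n 3089 ztop 146.2
knob centre [459.3  25.7] [46.  13.8] 69.2
pos [460.2  27.9  87.6] rot [0.82  0.572 0.02  0.016] F [ 4.6 -1.2 -6.3]
shift cm [-0.26 -0.06  1.25] toolz [ 0.051 -0.004 -0.999] j [ 0.433  0.206 -0.591  0.037 -0.73   2.327]
```

Request:
{"op": "send_rows", "data": {
  "steps": [
    [[0, 0, 0.5, 0, 0], [0, 0, 0.4, 0, 0], [0, 0, 0.2, 0, 0], [0, 0, 0, 0, 0]]
  ]
}}

```text
clock: 58.88
position: [460.3, 27.9, 76.6]
ee_rot: [0.823, 0.568, 0.019, 0.016]
contact_force: [0.4, -1.1, 1.0]
gripper_width: 13.0
```

```bash
python3 -c "
from h import *
knob('w37',138)"
```

```text
n 3068 ztop 135.3
knob centre [459.5  25.8] [45.8 13.6] 68.5
pos [460.3  27.9  76.6] rot [0.823 0.568 0.019 0.016] F [ 0.4 -1.1  1. ]
shift cm [-0.22 -0.01  0.16] toolz [ 0.05  -0.004 -0.999] j [ 0.433  0.224 -0.604  0.038 -0.7    2.319]
```

Request:
{"op": "send_rows", "data": {
  "steps": [
    [[0, 0, 0, 0, 0.5], [0, 0, 0, 0, 0.5], [0, 0, 0, 0, 0.5], [0, 0, 0, 0, 0.5], [0, 0, -1, 0, 0.5], [0, 0, -2, 0, 0.5], [0, 0, -3, 0, 0.5], [0, 0, -3, 0, 0.5], [0, 0, -3, 0, 0.5], [0, 0, 0, 0, 0.5]]
  ]
}}

```text
clock: 59.77
position: [453.2, 27.4, 201.5]
ee_rot: [0.822, 0.569, 0.016, 0.017]
contact_force: [1.3, 0.0, 0.5]
gripper_width: 42.8
```

Request:
{"op": "send_rows", "data": {
  "steps": [
    [[0, 0, 0, 0.1, 0.55], [0, 0, 0, 0.1, 0.55], [0, 0, 0, 0.1, 0.55], [0, 0, 0, 0.1, 0.55], [0, 0, 0, 0.1, 0.55], [0, 0, 0, 0.1, 0.55], [0, 0, 0, 0.1, 0.55], [0, 0, 0, 0.1, 0.55], [0, 0, 0, 0.1, 0.55], [0, 0, 0, 0.1, 0.55]]
  ]
}}

```text
clock: 60.6
position: [454.1, 28.0, 204.9]
ee_rot: [0.996, 0.082, 0.028, 0.005]
contact_force: [1.2, 0.3, 0.4]
gripper_width: 46.9
```

```bash
python3 -c "
from h import *
knob('w38',135); shift([542,-118,120])"
```

```text
n 1083 ztop 135.2
knob centre [459.8  25.3] [45.2 13.8] 69.9
pos [454.1  28.  204.9] rot [0.996 0.082 0.028 0.005] F [1.2 0.3 0.4]
shift cm [-0.18  0.17 13.  ] toolz [ 0.056 -0.006 -0.998] j [ 0.443  0.054 -0.43   0.034 -1.039  1.272]
shift cm [ 5.86 15.69  9.05] toolz [ 0.056 -0.006 -0.998] j [ 0.443  0.054 -0.43   0.034 -1.039  1.272]
```

View pics/w38.png

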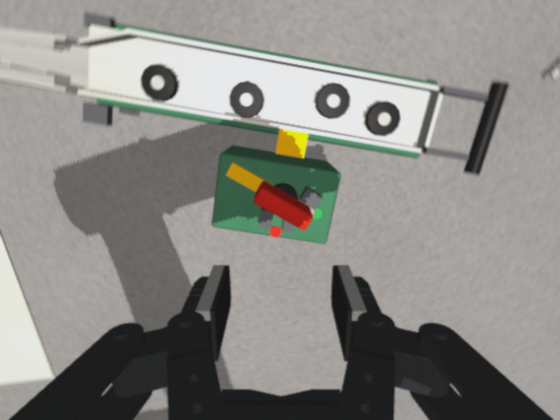

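The selector is in its green detent: nose at the green mark (317,214), top at 135.2 mm, and the tongue at (243,178) clear of the tab. Now to the handle at (488,128).

Request:
{"op": "send_rows", "data": {
  "steps": [
    [[0, 1, 0, 0.07, 0.55], [1, 2, 0, 0.07, 0.55], [2, 3, 0, 0, 0.55], [2, 3, 0.5, 0, 0.55], [2, 3, 1, 0, 0.55], [1.5, 1.7, 1, 0, 0.55], [0.5, 0.8, 1, 0, 0.55], [0, 0.2, 0.7, 0, 0.55], [0, 0, 0.3, 0, 0.55], [0, 0, 0, 0, 0.55]]
  ]
}}

```text
clock: 61.48
position: [556.2, -121.4, 163.6]
ee_rot: [0.999, 0.019, 0.029, 0.003]
contact_force: [-0.2, -0.8, -0.2]
gripper_width: 46.9
```

```bash
cat >> h.py <<'E'
def handle(tag,z=109):
    s=arm.read_state(); im,d=optics.get_image("wrist"); C=cam("wrist",s); P=cloud(C,d); cv2.imwrite(f"pics/{tag}.png",im)
    m=(im.max(2)<75)&(abs(P[...,2]-z-3)<6)&(abs(P[...,0]-542)<45)&(P[...,1]<-90)&(P[...,1]>-150)
    n,l,st,c=cv2.connectedComponentsWithStats(m.astype(np.uint8)); k=1+st[1:,4].argmax(); q=P[l==k]
    (c,wh,a)=cv2.minAreaRect(q[:,:2].astype(np.float32)); print("handle",np.round(c,1),np.round(wh,1),round(a,1),"ztop",np.percentile(q[:,2],95).round(1))
    print("pos",s["position"].round(1),"rot",np.round(s["ee_rot"],3),"w",s["gripper_width"]); shift([c[0],c[1],97])
E
python3 -c "
from h import *
handle('w39')"
```

```text
handle [ 543.4 -108.5] [70.  36.7] 0.1 ztop 115.9
pos [ 556.2 -121.4  163.6] rot [0.999 0.019 0.029 0.003] w 46.863028894196404
shift cm [-1.61 -1.36  6.61] toolz [ 0.058 -0.005 -0.998] j [ 0.076  0.288 -0.237  0.012 -0.987  1.527]
```

Request:
{"op": "send_rows", "data": {
  "steps": [
    [[-0.5, 0, 1, 0, 0.55], [-0.5, 0, 1.2, 0, 0.55], [-0.5, 0, 1.2, 0, 0.55], [0, 0, 1.2, 0, 0.55], [0, 0, 1, 0, 0.55], [0, 0, 0.5, 0, 0.55], [0, 0, 0, 0, 0.55]]
  ]
}}

```text
clock: 62.12
position: [544.3, -115.1, 106.7]
ee_rot: [0.999, 0.026, 0.035, 0.003]
contact_force: [-0.2, 0.0, -0.2]
gripper_width: 47.0
```

```bash
python3 - <<'E'
from h import *
s=arm.read_state(); im,d=optics.get_image("wrist"); C=cam("wrist",s); P=cloud(C,d)
m=(im.max(2)<75)&(abs(P[...,2]-112)<6)&(abs(P[...,0]-542)<12)&(P[...,1]<-90)&(P[...,1]>-150)
q=P[m]; print("bar y",np.percentile(q[:,1],[1,99]).round(1)); shift([542,np.percentile(q[:,1],[1,99]).mean(),109])
print(s["position"],s["ee_rot"])
E
```

```text
bar y [-126.7 -116. ]
shift cm [-0.28  0.61 -0.19] toolz [ 0.071 -0.004 -0.997] j [ 0.089  0.321 -0.353  0.014 -0.827  1.524]
[ 544.28077764 -115.10424747  106.69499374] [0.99904399 0.02603235 0.03498596 0.0030654 ]
```

Request:
{"op": "send_rows", "data": {
  "steps": [
    [[0, 0.3, 0.5, 0, 0.55], [0, 0.3, 0.8, 0, 0.55], [0, 0, 0.8, 0, 0.55], [0, 0, 0.8, 0, 0.55], [0, 0, 0.7, 0, 0.55], [0, 0, 0.3, 0, 0.55], [0, 0, 0, 0, 0.55]]
  ]
}}

```text
clock: 62.75
position: [549.9, -121.9, 66.4]
ee_rot: [0.999, 0.026, 0.037, 0.003]
contact_force: [-0.2, -0.8, -0.2]
gripper_width: 46.8
```

Request:
{"op": "send_rows", "data": {
  "steps": [
    [[0, 0, 0.2, 0, 0], [0, 0, 0, 0, 0], [0, 0, 0, 0, 0], [0, 0, 0, 0, 0], [0, 0, 0, 0, 0], [0, 0, 0, 0, 0], [0, 0, 0, 0, 0]]
  ]
}}

```text
clock: 63.33
position: [550.0, -120.9, 63.9]
ee_rot: [0.999, 0.024, 0.038, 0.002]
contact_force: [0.2, 0.4, -1.3]
gripper_width: 9.8
```

Request:
{"op": "send_rows", "data": {
  "steps": [
    [[0, 0, -0.8, 0, 0], [0, -0.1, -1, 0, 0], [0, -0.1, -1, 0, 0], [0, -0.15, -1, 0, 0], [0, -0.2, -1, 0, 0], [0, -0.25, -1, 0, 0]]
  ]
}}

```text
clock: 63.83
position: [550.4, -110.2, 125.9]
ee_rot: [0.999, 0.023, 0.043, 0.001]
contact_force: [4.8, 3.4, -4.3]
gripper_width: 9.8
```

Request:
{"op": "send_rows", "data": {
  "steps": [
    [[0, -0.25, -1, 0, 0], [0, -0.3, -1, 0, 0], [0, -0.3, -1, 0, 0], [0, -0.35, -1, 0, 0], [0, -0.35, -1, 0, 0], [0, -0.2, -0.6, 0, 0], [0, 0, 0, 0, 0]]
  ]
}}

```text
clock: 64.42
position: [551.3, -83.2, 192.2]
ee_rot: [0.998, 0.023, 0.056, -0.005]
contact_force: [2.5, -1.4, -4.0]
gripper_width: 9.9
```

```bash
python3 - <<'E'
from h import *
im,d=optics.get_image("scene"); c=im[150:270,220:420]; cv2.imwrite("pics/s2.png",cv2.resize(c,(0,0),fx=4,fy=4,interpolation=cv2.INTER_CUBIC))
im,d=optics.get_image("wrist"); cv2.imwrite("pics/w40.png",im)
E
```

```text
(no output)
```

View pics/s2.png

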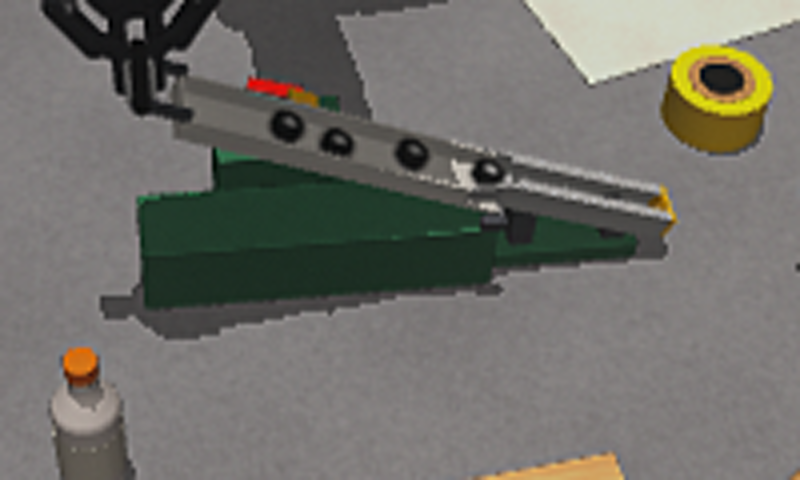

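The tray is at about 0.42 rad, and the glides are sliding toward the mouth near (490,170). I'll hold and watch.

Request:
{"op": "send_rows", "data": {
  "steps": [
    [[0, 0, 0, 0, 0], [0, 0, 0, 0, 0], [0, 0, 0, 0, 0], [0, 0, 0, 0, 0], [0, 0, 0, 0, 0], [0, 0, 0, 0, 0], [0, 0, 0, 0, 0], [0, 0, 0, 0, 0], [0, 0, 0, 0, 0], [0, 0, 0, 0, 0]]
  ]
}}

```text
clock: 65.35
position: [551.2, -84.1, 190.6]
ee_rot: [0.998, 0.021, 0.056, -0.006]
contact_force: [4.5, 1.8, -4.2]
gripper_width: 9.9
```

```bash
cat >> h.py <<'E'
def rail(tag):
    im,d=optics.get_image("scene"); C=cam("scene"); P=cloud(C,d); c=im[150:270,220:420]; cv2.imwrite(f"pics/{tag}.png",cv2.resize(c,(0,0),fx=4,fy=4,interpolation=cv2.INTER_CUBIC))
    for nm in("scene","top"):
        im,d=optics.get_image(nm); P=cloud(cam(nm),d)
        m=(im.max(2)<60)&(abs(P[...,0]-540)<30)&(P[...,1]>-100)&(P[...,1]<370)&(P[...,2]>30)
        n,l,s,c=cv2.connectedComponentsWithStats(m.astype(np.uint8))
        for i in range(1,n):
            if s[i][4]>8: print(nm,s[i],np.median(P[l==i],0).round(0))
E
python3 -c "
from h import *
rail('s3')"
```

```text
scene [332  66   5  18  22] [523. 131. 519.]
scene [289  71   8  20  99] [540.  26. 517.]
scene [ 243   91   33   90 1444] [555. -71. 375.]
scene [255 195  87  18 888] [544.  25.  72.]
scene [357 195  27   7  45] [522. 301.  55.]
scene [346 202   8   8  48] [547. 223.  44.]
top [260 187   6   8  25] [534.  26. 544.]
top [149 229  38  11 196] [535. 296.  58.]
top [311 233   8   5  11] [517. -79.  71.]
top [299 235   6   4   9] [515. -49.  72.]
top [173 240  28   3  33] [514. 240.  69.]
top [156 242  16   3  19] [514. 308.  45.]
```

View pics/s3.png

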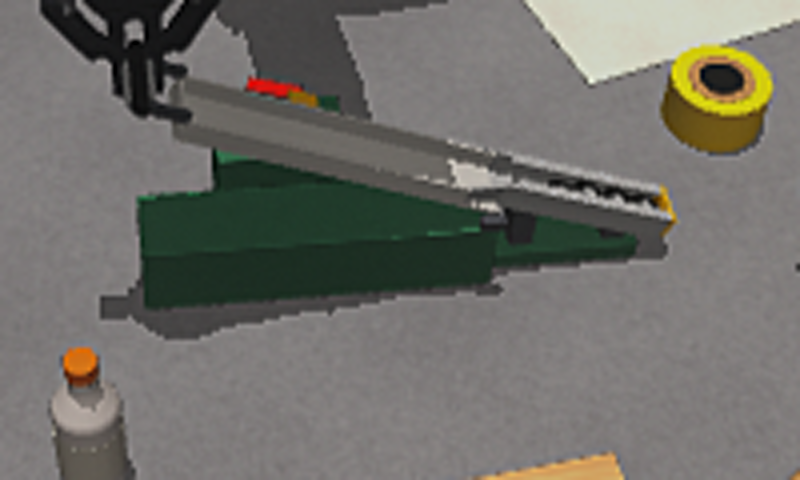

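All four glides sit in the rail as a dark row at (550–660,190) against the stop, and the tray is empty. Lowering the tray.

Request:
{"op": "send_rows", "data": {
  "steps": [
    [[0, 0.2, 0.6, 0, 0], [0, 0.35, 1, 0, 0], [0, 0.35, 1, 0, 0], [0, 0.3, 1, 0, 0], [0, 0.3, 1, 0, 0], [0, 0.25, 1, 0, 0], [0, 0.25, 1, 0, 0], [0, 0.2, 1, 0, 0], [0, 0.15, 1, 0, 0], [0, 0.1, 1, 0, 0]]
  ]
}}

```text
clock: 66.33
position: [550.4, -118.2, 84.0]
ee_rot: [0.999, 0.019, 0.043, -0.002]
contact_force: [-2.4, -6.2, -0.5]
gripper_width: 9.6
```

Request:
{"op": "send_rows", "data": {
  "steps": [
    [[0, 0.1, 0.7, 0, 0], [0, 0, 0.6, 0, 0], [0, 0, 0.4, 0, 0], [0, 0, 0.2, 0, 0], [0, 0, 0, 0, 0]]
  ]
}}

```text
clock: 66.75
position: [550.2, -120.5, 63.7]
ee_rot: [0.999, 0.02, 0.04, -0.001]
contact_force: [-2.1, -4.3, -2.3]
gripper_width: 10.0
```

Request:
{"op": "send_rows", "data": {
  "steps": [
    [[0, 0, 0, 0, 0.55], [0, 0, 0, 0, 0.55], [0, 0, 0, 0, 0.55], [0, 0, 0, 0, 0.55], [0, 0, -1, 0, 0.55], [0, 0, -2.5, 0, 0.55], [0, 0, -3, 0, 0.55], [0, 0, -3, 0, 0.55], [0, 0, -3, 0, 0.55], [0, -0.5, -1, 0, 0.55]]
  ]
}}

```text
clock: 67.58
position: [543.1, -113.5, 203.4]
ee_rot: [0.999, 0.025, 0.043, -0.001]
contact_force: [0.6, -0.1, 0.4]
gripper_width: 46.8
```

Request:
{"op": "send_rows", "data": {
  "steps": [
    [[-1, -2, 0, 0, 0.5], [-2, -3, 0, 0, 0.5], [-2, -3, 0, 0, 0.5], [-2, -3, 0, 0, 0.5], [-1, -2, 0, -0.1, 0.5], [-0.5, -1, 0, -0.1, 0.5], [0, 0, 0, -0.1, 0.5], [0, 0, 0, -0.1, 0.5], [0, 0, 0, -0.1, 0.5], [0, 0, 0, -0.1, 0.5]]
  ]
}}

```text
clock: 68.42
position: [453.1, 29.5, 209.3]
ee_rot: [0.94, 0.335, 0.057, 0.014]
contact_force: [0.1, -0.6, -0.6]
gripper_width: 42.7
```

Request:
{"op": "send_rows", "data": {
  "steps": [
    [[0, 0, 0, -0.1, 0.5], [0, 0, 0, -0.1, 0.5], [0, 0, 0, -0.1, 0.5], [0, 0, 0, -0.1, 0.5], [0, 0, 0, -0.1, 0.5], [0, 0, 0, 0, 0.5]]
  ]
}}

```text
clock: 68.92
position: [454.7, 31.2, 214.5]
ee_rot: [0.819, 0.57, 0.056, 0.03]
contact_force: [-0.1, -0.6, 0.5]
gripper_width: 42.6
```

```bash
python3 -c "
from h import *
knob('w41'); s=arm.read_state(); print(np.degrees(R.from_quat(s['ee_rot']).as_matrix()[:2,0]@np.array([1,1j])*0+np.arctan2(*R.from_quat(s['ee_rot']).as_matrix()[[1,0],0])))
rail('s4')"
```

```text
n 965 ztop 135.2
knob centre [459.5  25.7] [44.9 14. ] 69.9
pos [454.7  31.2 214.5] rot [0.819 0.57  0.056 0.03 ] F [-0.1 -0.6  0.5]
shift cm [-1.18 -0.94 13.9 ] toolz [ 0.126  0.016 -0.992] j [ 0.459  0.005 -0.467  0.051 -0.978  2.299]Traceback (most recent call last):
  File "<string>", line 3, in <module>
    knob('w41'); s=arm.read_state(); print(np.degrees(R.from_quat(s['ee_rot']).as_matrix()[:2,0]@np.array([1,1j])*0+np.arctan2(*R.from_quat(s['ee_rot']).as_matrix()[[1,0],0])))
                                           ~~~~~~~~~~^^^^^^^^^^^^^^^^^^^^^^^^^^^^^^^^^^^^^^^^^^^^^^^^^^^^^^^^^^^^^^^^^^^^^^^^^^^^^^^^^^^^^^^^^^^^^^^^^^^^^^^^^^^^^^^^^^^^^^^^^^
TypeError: ufunc 'degrees' not supported for the input types, and the inputs could not be safely coerced to any supported types according to the casting rule ''safe''
```

The tool has tilted 0.13 rad again, so I'll level it with the reverse profile before gripping.

Request:
{"op": "send_rows", "data": {
  "steps": [
    [[0, 0, -4, 0, 0.5], [0, 0, -3, 0, 0.5], [0, 0, -2, 0, 0.5], [0, 0, -1, 0, 0.5], [0, 0, -0.5, 0, 0.5], [0, 0, 0, 0, 0.5], [0, 0, 0, 0, 0.5]]
  ]
}}

```text
clock: 69.55
position: [439.8, 29.2, 324.1]
ee_rot: [0.825, 0.562, 0.057, 0.029]
contact_force: [0.2, 0.2, -0.0]
gripper_width: 42.8
```

Request:
{"op": "send_rows", "data": {
  "steps": [
    [[0, 0, 0.5, 0, 0.5], [0, 0, 1, 0, 0.5], [0, 0, 2, 0, 0.5], [0, 0, 3, 0, 0.5], [0, 0, 4, 0, 0.5], [0, 0, 0, 0, 0.5], [0, 0, 0, 0, 0.5], [0, 0, 0, 0, 0.5]]
  ]
}}

```text
clock: 70.22
position: [450.1, 29.3, 209.5]
ee_rot: [0.826, 0.56, 0.051, 0.028]
contact_force: [-0.3, 0.3, 0.6]
gripper_width: 42.8
```

Request:
{"op": "send_rows", "data": {
  "steps": [
    [[0, 0, -4, 0, 0.5], [0, 0, -3, 0, 0.5], [0, 0, -2, 0, 0.5], [0, 0, -1, 0, 0.5], [0, 0, -0.5, 0, 0.5], [0, 0, 0, 0, 0.5], [0, 0, 0, 0, 0.5]]
  ]
}}

```text
clock: 70.8
position: [439.9, 28.2, 329.7]
ee_rot: [0.826, 0.56, 0.059, 0.03]
contact_force: [-0.2, -0.4, 0.1]
gripper_width: 42.7
```

Request:
{"op": "send_rows", "data": {
  "steps": [
    [[0, 0, 0.5, 0, 0.5], [0, 0, 1, 0, 0.5], [0, 0, 2, 0, 0.5], [0, 0, 3, 0, 0.5], [0, 0, 4, 0, 0.5], [0, 0, 0, 0, 0.5], [0, 0, 0, 0, 0.5], [0, 0, 0, 0, 0.5]]
  ]
}}

```text
clock: 71.47
position: [451.8, 28.5, 218.1]
ee_rot: [0.826, 0.56, 0.055, 0.03]
contact_force: [0.6, 0.7, 0.7]
gripper_width: 42.4
```

```bash
python3 -c "
from h import *
knob('w42')"
```

```text
n 948 ztop 135.2
knob centre [459.6  25.6] [45.2 14.3] 69.7
pos [451.8  28.5 218.1] rot [0.826 0.56  0.055 0.03 ] F [0.6 0.7 0.7]
shift cm [-0.9  -0.88 14.38] toolz [ 0.127  0.013 -0.992] j [ 0.457 -0.004 -0.465  0.053 -0.989  2.278]
```

Request:
{"op": "send_rows", "data": {
  "steps": [
    [[-0.3, -0.3, 0.6, 0, 0.5], [-0.3, -0.3, 1, 0, 0.5], [-0.3, -0.3, 1, 0, 0.5], [0, 0, 1, 0, 0.5], [0, 0, 1, 0, 0.5], [0, 0, 1, 0, 0.5], [0, 0, 1, 0, 0.5], [0, 0, 1, 0, 0.5]]
  ]
}}

```text
clock: 72.18
position: [460.0, 28.4, 154.1]
ee_rot: [0.825, 0.56, 0.073, 0.034]
contact_force: [0.1, 0.2, -0.2]
gripper_width: 42.7
```

```bash
python3 -c "
from h import *
knob('w43'); shift([459.6,25.6,115])"
```

```text
n 1558 ztop 135.2
knob centre [459.4  26.1] [44.7 14. ] 69.0
pos [460.   28.4 154.1] rot [0.825 0.56  0.073 0.034] F [ 0.1  0.2 -0.2]
shift cm [-0.79 -0.92  7.63] toolz [ 0.155  0.025 -0.988] j [ 0.45   0.061 -0.591  0.065 -0.769  2.269]
shift cm [-0.5  -0.35  3.68] toolz [ 0.155  0.025 -0.988] j [ 0.45   0.061 -0.591  0.065 -0.769  2.269]
```

Request:
{"op": "send_rows", "data": {
  "steps": [
    [[0, 0, -2, 0, 0.5], [0.6, 1.6, -3, 0, 0.5], [1, 2.7, -1, 0, 0.5], [1, 2.7, 0, 0, 0.5], [1, 2.7, 0, 0, 0.5], [0, 0, 0, 0, 0.5]]
  ]
}}

```text
clock: 72.73
position: [555.1, 23.5, 238.2]
ee_rot: [0.824, 0.561, 0.077, 0.036]
contact_force: [-0.5, 0.3, 1.1]
gripper_width: 42.8
```

Request:
{"op": "send_rows", "data": {
  "steps": [
    [[0, 0, -3, 0, 0.5], [0, 0, -4, 0, 0.5], [0, 0, -4, 0, 0.5], [0, 0, -3, 0, 0.5], [0, 0, -2, 0, 0.5], [0, 0, -1, 0, 0.5], [0, 0, -0.5, 0, 0.5], [0, 0, 0, 0, 0.5]]
  ]
}}

```text
clock: 73.4
position: [523.4, 17.0, 427.7]
ee_rot: [0.824, 0.559, 0.082, 0.037]
contact_force: [0.2, 0.0, 0.7]
gripper_width: 42.8
```

Request:
{"op": "send_rows", "data": {
  "steps": [
    [[0, 0, 1, 0, 0.5], [0, 0, 1, 0, 0.5], [0, 0, 1, 0, 0.5], [0, 0, 1, 0, 0.5], [0, 0, 1, 0, 0.5], [0, 0, 1, 0, 0.5], [0, 0, 1, 0, 0.5], [0, 0, 1, 0, 0.5], [0, 0, 1, 0, 0.5], [0, 0, 1, 0, 0.5]]
  ]
}}

```text
clock: 74.23
position: [534.1, 19.3, 304.0]
ee_rot: [0.825, 0.559, 0.07, 0.032]
contact_force: [0.4, -1.0, 0.1]
gripper_width: 42.6
```

Request:
{"op": "send_rows", "data": {
  "steps": [
    [[0, 0, -3, 0, 0.5], [0, 0, -4, 0, 0.5], [0, 0, -4, 0, 0.5], [0, 0, -3, 0, 0.5], [0, 0, -2, 0, 0.5], [0, 0, -1, 0, 0.5], [0, 0, -0.5, 0, 0.5], [0, 0, 0, 0, 0.5]]
  ]
}}

```text
clock: 74.9
position: [503.1, 14.3, 454.3]
ee_rot: [0.827, 0.56, 0.045, 0.022]
contact_force: [-0.0, 0.6, -0.6]
gripper_width: 42.5
```

Request:
{"op": "send_rows", "data": {
  "steps": [
    [[0, 0, 1, 0, 0.5], [0, 0, 1, 0, 0.5], [0, 0, 1, 0, 0.5], [0, 0, 1, 0, 0.5], [0, 0, 1, 0, 0.5], [0, 0, 1, 0, 0.5], [0, 0, 1, 0, 0.5], [0, 0, 1, 0, 0.5], [0, 0, 1, 0, 0.5], [0, 0, 1, 0, 0.5]]
  ]
}}

```text
clock: 75.73
position: [505.3, 15.2, 325.3]
ee_rot: [0.828, 0.56, 0.027, 0.014]
contact_force: [-0.5, 0.3, -0.1]
gripper_width: 42.9
```

```bash
python3 -c "
from h import *
knob('w44'); shift([459.5,25.8,220])"
```

```text
n 513 ztop 135.2
knob centre [459.6  25.5] [45.4 13.8] 69.7
pos [505.3  15.2 325.3] rot [0.828 0.56  0.027 0.014] F [-0.5  0.3 -0.1]
shift cm [-1.33 -5.68 24.44] toolz [ 0.055  0.006 -0.998] j [ 0.362  0.077 -0.103  0.014 -1.337  2.395]
shift cm [-0.93 -5.    9.96] toolz [ 0.055  0.006 -0.998] j [ 0.362  0.077 -0.103  0.014 -1.337  2.395]
```

Request:
{"op": "send_rows", "data": {
  "steps": [
    [[-0.1, -0.6, 1, 0, 0.5], [-0.2, -1, 1, 0, 0.5], [-0.2, -1, 1, 0, 0.5], [-0.2, -1, 1, 0, 0.5], [-0.2, -1, 1, 0, 0.5], [-0.2, -0.7, 1, 0, 0.5], [-0.1, -0.3, 1, 0, 0.5], [0, 0, 1, 0, 0.5], [0, 0, 1, 0, 0.5], [0, 0, 1, 0, 0.5]]
  ]
}}

```text
clock: 76.62
position: [439.5, 22.1, 198.9]
ee_rot: [0.829, 0.559, 0.01, 0.008]
contact_force: [0.0, 0.6, 0.1]
gripper_width: 42.7
```

Request:
{"op": "send_rows", "data": {
  "steps": [
    [[0, 0, 1, 0, 0.5], [0, 0, 1, 0, 0.5], [0, 0, 1, 0, 0.5], [0, 0, 1, 0, 0.5], [0, 0, 1, 0, 0.5], [0, 0, 0.5, 0, 0.5], [0, 0, 0, 0, 0.5]]
  ]
}}

```text
clock: 77.2
position: [430.9, 18.2, 130.6]
ee_rot: [0.829, 0.559, -0.001, 0.005]
contact_force: [-0.4, -0.2, -0.0]
gripper_width: 42.6
```

```bash
python3 -c "
from h import *
knob('w45'); shift([459.5,25.6,113])"
```

```text
n 2114 ztop 135.2
knob centre [459.5  25.8] [45.3 14.1] 69.7
pos [430.9  18.2 130.6] rot [ 0.829  0.559 -0.001  0.005] F [-0.4 -0.2 -0. ]
shift cm [1.8  2.31 5.61] toolz [ 0.004 -0.01  -1.   ] j [ 0.431  0.122 -0.552  0.014 -0.897  2.316]
shift cm [1.76 2.35 1.81] toolz [ 0.004 -0.01  -1.   ] j [ 0.431  0.122 -0.552  0.014 -0.897  2.316]
```

Request:
{"op": "send_rows", "data": {
  "steps": [
    [[0.6, 0.8, 0, 0, 0.5], [0.6, 0.8, 0.3, 0, 0.5], [0.6, 0.7, 0.6, 0, 0.5], [0, 0, 0.8, 0, 0.5], [0, 0, 0.8, 0, 0.5], [0, 0, 0.4, 0, 0.5], [0, 0, 0, 0, 0.5]]
  ]
}}

```text
clock: 77.83
position: [464.6, 27.6, 100.2]
ee_rot: [0.829, 0.559, 0.001, 0.006]
contact_force: [-0.7, -0.1, -0.2]
gripper_width: 42.5
```

```bash
python3 -c "
from h import *
knob('w46'); shift([459.5,25.6,113])"
```

```text
n 2516 ztop 135.2
knob centre [459.2  25.7] [29.3 45.7] 2.2
pos [464.6  27.6 100.2] rot [0.829 0.559 0.001 0.006] F [-0.7 -0.1 -0.2]
shift cm [-0.36 -0.46  2.55] toolz [ 0.008 -0.009 -1.   ] j [ 0.419  0.217 -0.524  0.016 -0.826  2.327]
shift cm [-0.38 -0.39 -1.25] toolz [ 0.008 -0.009 -1.   ] j [ 0.419  0.217 -0.524  0.016 -0.826  2.327]
```

Aligned. Descend 2.4 cm, close and pull up.

Request:
{"op": "send_rows", "data": {
  "steps": [
    [[-0.3, -0.4, 0.7, 0, 0.5], [-0.1, 0, 0.8, 0, 0.5], [0, 0, 0.6, 0, 0.5], [0, 0, 0.3, 0, 0.5], [0, 0, 0, 0, 0], [0, 0, 0, 0, 0], [0, 0, 0, 0, 0], [0, 0, 0, 0, 0], [0, 0, 0, 0, 0]]
  ]
}}

```text
clock: 78.63
position: [458.0, 24.4, 74.5]
ee_rot: [0.829, 0.559, 0.0, 0.006]
contact_force: [0.6, -0.2, -2.2]
gripper_width: 13.2
```

Request:
{"op": "send_rows", "data": {
  "steps": [
    [[0, 0, -0.5, 0, 0], [0, 0, -0.5, 0, 0], [0, 0, -0.4, 0, 0], [0, 0, 0, 0, 0]]
  ]
}}

```text
clock: 78.97
position: [457.9, 24.4, 88.3]
ee_rot: [0.83, 0.558, 0.0, 0.006]
contact_force: [2.7, -1.2, -6.4]
gripper_width: 13.2
```

```bash
python3 -c "
from h import *
knob('w47',147)"
```

```text
n 3613 ztop 149.0
knob centre [459.4  26.2] [45.9 14.1] 67.2
pos [457.9  24.4  88.3] rot [0.83  0.558 0.    0.006] F [ 2.7 -1.2 -6.4]
shift cm [0.23 0.06 1.3 ] toolz [ 0.007 -0.009 -1.   ] j [ 0.418  0.224 -0.555  0.016 -0.789  2.327]
```

Request:
{"op": "send_rows", "data": {
  "steps": [
    [[0, 0, -0.1, 0.1, 0], [0, 0, 0, 0.1, 0], [0, 0, 0, 0.1, 0], [0, 0, 0, 0.1, 0], [0, 0, -0.1, 0.1, 0], [0, 0, 0, 0.1, 0], [0, 0, 0, 0.1, 0], [0, 0, 0, 0.1, 0], [0, 0, 0, 0.1, 0], [0, 0, 0, 0, 0]]
  ]
}}

```text
clock: 79.85
position: [457.1, 25.3, 87.1]
ee_rot: [0.993, 0.119, 0.003, 0.004]
contact_force: [4.0, -1.0, -6.9]
gripper_width: 13.4
```

```bash
python3 -c "
from h import *
knob('w48',147)"
```

```text
n 3624 ztop 147.8
knob centre [460.1  25.4] [46.2 14. ] 13.4
pos [457.1  25.3  87.1] rot [0.993 0.119 0.003 0.004] F [ 4.  -1.  -6.9]
shift cm [0.29 0.05 1.21] toolz [ 0.006 -0.007 -1.   ] j [ 0.418  0.225 -0.556  0.012 -0.788  1.386]
```

Request:
{"op": "send_rows", "data": {
  "steps": [
    [[0, 0, 0, 0.1, 0], [0, 0, 0, 0.1, 0], [0, 0, 0, 0.01, 0], [0, 0, 0, 0, 0]]
  ]
}}

```text
clock: 80.23
position: [457.0, 25.5, 86.5]
ee_rot: [1.0, 0.018, 0.003, 0.003]
contact_force: [3.6, -1.1, -7.2]
gripper_width: 13.2
```

```bash
python3 -c "
from h import *
knob('w49',147)"
```

```text
n 3613 ztop 147.2
knob centre [460.1  25.3] [46.3 13.9] 1.3
pos [457.   25.5  86.5] rot [1.    0.018 0.003 0.003] F [ 3.6 -1.1 -7.2]
shift cm [0.31 0.03 1.15] toolz [ 0.006 -0.006 -1.   ] j [ 0.419  0.226 -0.556  0.011 -0.786  1.179]
```

Request:
{"op": "send_rows", "data": {
  "steps": [
    [[0, 0, 0.5, 0, 0], [0, 0, 0.5, 0, 0], [0, 0, 0.2, 0, 0], [0, 0, 0, 0, 0], [0, 0, 0, 0, 0.5], [0, 0, 0, 0, 0.5], [0, 0, 0, 0, 0.5], [0, 0, 0, 0, 0.5]]
  ]
}}

```text
clock: 80.95
position: [458.1, 25.9, 76.0]
ee_rot: [1.0, 0.022, 0.004, 0.003]
contact_force: [0.5, 0.3, -0.4]
gripper_width: 42.5
```

Request:
{"op": "send_rows", "data": {
  "steps": [
    [[0, 0, -1, 0, 0.5], [0, 0, -2, 0, 0.5], [0, 0, -3, 0, 0.5], [0, 0, -3, 0, 0.5], [0, 0, -3, 0, 0.5], [0, 0, -2, 0, 0.5], [0, 0, -1, 0, 0.5], [0, 0, 0, 0, 0.5], [0, 0, 0, 0, 0.5]]
  ]
}}

```text
clock: 81.7
position: [456.0, 26.2, 234.4]
ee_rot: [1.0, 0.023, 0.005, 0.003]
contact_force: [0.3, -0.2, 0.0]
gripper_width: 42.4
```

```bash
python3 - <<'E'
from h import *
knob('w50',135)
im,d=optics.get_image("top"); C=cam("top"); P=cloud(C,d)
c=im[190:300,130:350]; cv2.imwrite("pics/t2.png",cv2.resize(c,(0,0),fx=3.5,fy=3.5,interpolation=cv2.INTER_CUBIC))
im,d=optics.get_image("wrist"); P=cloud(cam("wrist",arm.read_state()),d)
m=(im.max(2)<75)&(P[...,2]>100)&(P[...,2]<125)&(abs(P[...,0]-542)<30)&(P[...,1]<-100)&(P[...,1]>-140)
print("handle top z",np.percentile(P[m][:,2],95) if m.sum() else None)
E
```

```text
n 857 ztop 135.2
knob centre [460.   25.4] [45.4 13.4] 3.0
pos [456.   26.2 234.4] rot [1.    0.023 0.005 0.003] F [ 0.3 -0.2  0. ]
shift cm [ 0.27 -0.03 15.93] toolz [ 0.009 -0.007 -1.   ] j [ 0.422  0.062 -0.334  0.011 -1.169  1.19 ]
handle top z 115.5832997939301
```

View pics/t2.png

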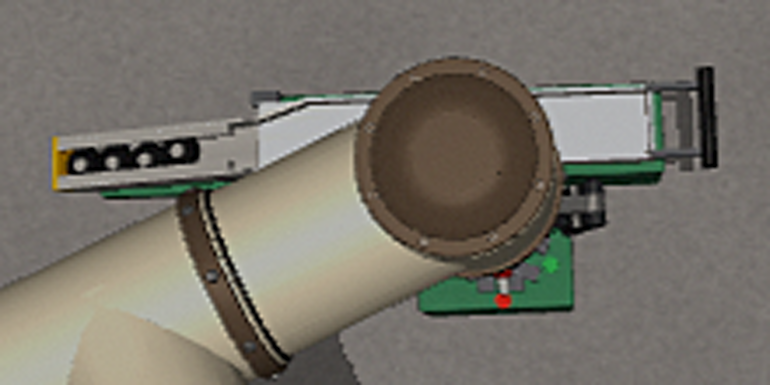

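The top view shows all four glides in single file at (80–182,155) against the stop. The tray is flat, the nose is at the red mark (503,300), and the knob top is at 135.2 mm, so it has dropped home.

```bash
python3 -c "
from h import *
print(job.job_done())"
```

```text
the job is handed in; nothing more can be done
None
```

The job is handed in at about 82 s of the 210 s allowed; no verdict was reported. This start had four glides. All four went into the tray, slid into the steel rail when I tipped it to about 0.42 rad, and the selector is locked again.

**Last checks:**
- **Glides:** the last top view shows all four in single file against the yellow stop. I checked this by eye and did not measure them in the rail frame.
- **Tray:** the handle top reads 115.6 mm, as it does when flat.
- **Selector:** the knob is about 2° (0.03 rad) from where it started, and its top is at 135.2 mm, so it has dropped home.
- **Arm:** it is clear of everything and reads about zero force.
- **Bystanders:** I saw no contact with any of them, but I did not measure their positions again at the end.

**What went wrong or disagreed:**
- **Fingertip offset:** two camera views put the real fingertips about 33 mm short of the reported TCP. The first glide needed three closings before it was gripped, and I used that offset from then on.
- **Tool tilt:** the tool slowly tilted, by up to 0.16 rad, because each row starts from the measured pose. I levelled it with shaped up-and-down moves before the finer grips.
- **Shifted glide:** one placed glide moved along the tray by itself. The glide I was lowering touched it with about 22 N, so I backed off and placed that one elsewhere.

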